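Lay the tea tray: sugar first, then the two glasses

ROBOT

A 6-joint arm with a two-finger parallel gripper is mounted at the origin on the work surface. World frame = base frame: x ahead of the robot, y to its left, z up, the work surface at z = 0. Lengths are in m, angles in rad, forces in N, time in s.
With the tool pointing down it reaches from about 0.425 to 0.925 m from the base axis. Payload 12.5 kg.
Tool frame: the origin (TCP) lies on the centre line of the jaws, within the pads' length; the fingertips stand 25 mm ahead of it and the grasp point (between the pads) lies 6 mm ahead of it; x points along the fingers, y is the direction in which the jaws open and shut, and the axes are right-handed (so a half turn about x gives the same grasp; the last joint's range is limited). The gripper opens to 85 mm and grips with 20 to 120 N. Pads are 22 mm wide; open, the fingers measure 114 mm over their backs; the gripper's body (76 mm by 85 mm) begins 54 mm behind the grasp point. The pads swing forward as they close: fully open they stand 13 mm farther back than shut.
Start: joints at [1.194, 0.491, 1.559, -0, 1.092, -0.106], TCP at [0.167, 0.602, 0.256] pointing down, gripper open.
Joint ranges: [-3.1, 3.1], [-0.84, 2.19], [0.05, 2.79], [-1.13, 4.28], [0.06, 2.93], [-2.69, 2.69]. Speed limits (rad/s): [2.22, 2.22, 2.79, 3.14, 3.14, 3.14].

INTERFACE

Orientations are given as a unit quaternion [x, y, z, w].
In Python, from rig import bot, optics, order gives the robot as it stands.
- The arm moves only by the shell command python3 -m crank 'ROWS'. ROWS is JSON, a list of rows, each an object of numbers: "x", "y", "z": the shift along the tool's x, y, z in cm; "turn": the turn about the tool's x in rad; "grip": the finger opening in cm, from 0 to 8.54. In form: [{"x": .., "y": .., "z": .., "turn": .., "grip": ..}, ...]. A call has exactly 5 rows; each row shifts and turns the commanded pose from where the row before left it, along the tool's axes as they then stand; what a row does not reach is not made up. A row lasts 1/12 s, in which the tool goes at most 41.7 mm and 7.16 degrees, less where a joint would pass 70% of its speed; a pose out of reach is approached as far as the arm can. A call is refused whole if a number of a shift passes 4.17 or a number of a turn 0.125, either way. A call with a gripper value outside its range is refused whole. The fingers move at their own pace and stop on an object; the grip force is fixed at half the most. Time passes only in rows, so rows that do not move let the fingers close, or fill a call up. It gives the time, the measured TCP pose, the force and the opening at its end, in the units of the state.
- bot.read_state(): the state, without advancing time (a new reading comes with each control period).
- optics.camera(name): name is "scene" or "top" or "wrist"; returns a dict with "image" (480x640x3 uint8, red, green, blue), "depth" (480x640 float32, m along the optical axis (not along the pixel's ray), 0 where there is no reading), "fx", "fy", "cx", "cy" (pixels), "extrinsics" (4x4, takes a point from camera to world coordinates); the wrist camera has in their place "tool_from_camera" (4x4, takes a point from camera to tool coordinates, whose origin is the TCP and whose axes are the tool frame's). Camera axes: x right, y up, looking along -z (the intrinsics and any distortion apply to the point x, -y, -z); pixel columns grow to the right and rows downward; lengths in m; the calibration is good to about 2 mm. A picture is of the moment at which its call begins: read the wrist's pose just before it.
- order.job_done(): hands the job in, once; it reports no verdict.
The state is a dict: "time": time; "joint_positions": joint angles; "qd": joint speeds; "tau": joint torques, N m; "tool_pos": TCP position; "tool_rot": TCP orientation; "ft_force": force on the tool from outside, world axes, zero at the start; "torque": the same for the moment, N m; "grip_width": finger opening in m.
Only numpy, scipy, OpenCV 4.12 (cv2) and the standard library are available. Lean on these libraries where they do the work, as an engineer would, in place of code of your own. Each camera call takes 0.05 s, during which the arm holds its last target.

TASK

Lay the round silver tray: first stand the open white sugar canister in the middle of the blue coaster, then close it with its own blue-knobbed lid, and only after that bring the green glass to the middle of the green coaster and the amber glass to the middle of the amber (orange) coaster, in either order. Keep the canister and glasses upright and set them down gently, do not drop them. Leave the dark grey plastic beaker and the red-knobbed lid, which belong elsewhere, where they are on the counter.

Things in the scene. Friction and masses are not known exactly. Their poses are not given: they have to be found in the camera images.
- tray: Round silver-toned tray, fixed to the counter, 264 mm across at the rim, floor 3 mm thick, rim 12 mm high. Origin: centre of its underside, on the counter, z up. It holds the three coasters.
- coaster_blue: Round flat blue coaster, 76 mm across and 4 mm thick, fixed on the tray floor. Origin: centre of its underside; its top face is 4 mm above that (7 mm above the counter). z up. The three coasters lie about 70 mm from the tray's centre, about 120 mm apart; which is where changes from start to start. For the sugar canister.
- coaster_green: Round flat green coaster, 76 mm across and 4 mm thick, fixed on the tray floor. Origin: centre of its underside; its top face is 4 mm above that (7 mm above the counter). z up. The three coasters lie about 70 mm from the tray's centre, about 120 mm apart; which is where changes from start to start. For the green glass.
- coaster_amber: Round flat amber (orange) coaster, 76 mm across and 4 mm thick, fixed on the tray floor. Origin: centre of its underside; its top face is 4 mm above that (7 mm above the counter). z up. The three coasters lie about 70 mm from the tray's centre, about 120 mm apart; which is where changes from start to start. For the amber glass.
- canister: Sugar canister, white with two blue bands round its side, blue rim and blue inner floor, straight round pot open at the top, 60 mm across outside, 52 mm inside, 75 mm tall, floor 5 mm, about 300 g, loose, standing on the counter. Origin: centre of its underside, z up; round, so its yaw means nothing.
- blue_lid: Loose white lid with blue knob and disc, about 80 g, right way up on the counter. Origin: centre of underside, z up, round. Upward: tapered plug 32 mm across at the foot, 44 mm at height 10; flange 60 mm across, 10 to 16 mm; upright knob 18 mm across, 16 to 46 mm. The canister's lid: seated, plug in the mouth (4 mm to spare all round) and flange on the rim, its origin is 65 mm above the canister's.
- green_glass: Tumbler of clear green-tinted glass, open at the top, 80 mm tall, 56 mm across at the foot and 60 mm at the rim, wall 3 mm, about 160 g, loose. Origin: centre of its underside, z up; round, so its yaw means nothing. It belongs on the green coaster.
- amber_glass: Tumbler of clear amber-tinted glass, open at the top, 80 mm tall, 56 mm across at the foot and 60 mm at the rim, wall 3 mm, about 160 g, loose. Origin: centre of its underside, z up; round, so its yaw means nothing. It belongs on the amber (orange) coaster.
- plastic_beaker: Look-alike to leave alone: tumbler of the same shape and size as the glasses (80 mm tall, 60 mm across) but of opaque dark grey plastic, loose. Origin: centre of its underside, z up.
- red_lid: Loose white lid with red knob and disc, about 80 g, right way up on the counter. Origin: centre of underside, z up, round. Upward: tapered plug 32 mm across at the foot, 44 mm at height 10; flange 60 mm across, 10 to 16 mm; upright knob 18 mm across, 16 to 46 mm. Look-alike to leave alone: it belongs to another pot.

How it is judged:
On the way, in this order (a step that is already met when the one before it is completed fails the run):
1. the open canister stands released on the blue coaster (horizontal distance between canister and coaster_blue below 0.014 m and z of canister in the frame of coaster_blue between 0.001 and 0.008 m and angle between canister's own z axis and vertical below 0.08 rad and linear speed of canister below 0.02 m/s and contact force between canister and the fingers below 0.2 N), for 0.2 s.
2. the blue lid is seated on the canister on its coaster and released, while both glasses are still where they started (within 30 mm) (all of step 1 and horizontal distance between blue_lid and canister below 0.008 m and z of blue_lid in the frame of canister between 0.061 and 0.069 m and angle between the z axis of blue_lid and the z axis of canister, either way round below 0.08 rad and linear speed of blue_lid below 0.02 m/s and contact force between blue_lid and the fingers below 0.2 N and distance of each of green_glass, amber_glass from where it was at the start of the episode below 0.03 m), for 0.2 s.
3. both glasses stand released on the coasters of their colour (horizontal distance between green_glass and coaster_green below 0.014 m and z of green_glass in the frame of coaster_green between 0.001 and 0.008 m and angle between each of green_glass, amber_glass's own z axis and vertical below 0.08 rad and linear speed of each of green_glass, amber_glass below 0.02 m/s and contact force between each of green_glass, amber_glass and the fingers below 0.2 N and horizontal distance between amber_glass and coaster_amber below 0.014 m and z of amber_glass in the frame of coaster_amber between 0.001 and 0.008 m), for 0.2 s.
At the end, for the whole second after the job is handed in: Canister on the blue, green glass on the green, amber glass on the amber coaster, each within 14 mm of its centre, upright (0.08 rad), released, at rest; blue lid seated flat on the canister (within 8 mm); grey beaker and red lid within 25 mm of their start (all of step 1 and all of step 3 and horizontal distance between blue_lid and canister below 0.008 m and z of blue_lid in the frame of canister between 0.061 and 0.069 m and angle between the z axis of blue_lid and the z axis of canister, either way round below 0.08 rad and linear speed of blue_lid below 0.02 m/s and contact force between blue_lid and the fingers below 0.2 N and distance of each of plastic_beaker, red_lid from where it was at the start of the episode below 0.025 m); the robot touches nothing.
It fails at once if the grey beaker is moved more than 25 mm (distance of plastic_beaker from where it was at the start of the episode above 0.025 m).
It fails at once if the red-knobbed lid is moved more than 25 mm (distance of red_lid from where it was at the start of the episode above 0.025 m).
It fails at once if the canister or a glass is tipped more than 0.6 rad (angle between any of canister, green_glass, amber_glass's own z axis and vertical above 0.6 rad).
It fails at once if the canister or a glass comes down on its coaster at more than 0.7 m/s (dropped) ((distance between canister and coaster_blue below 0.03 m and linear speed of canister above 0.7 m/s) or (distance between green_glass and coaster_green below 0.03 m and linear speed of green_glass above 0.7 m/s) or (distance between amber_glass and coaster_amber below 0.03 m and linear speed of amber_glass above 0.7 m/s)).
It also fails if it takes over 109 s, if anything falls off the work surface, if the arm or the gripper's body presses on something with over 40 N, if the wrist force passes 120 N, or if a joint passes its speed limit or range.

## Working session

There is one attempt and no reset: what is moved stays moved. The work goes in short steps, Python scripts to look and compute and a shell command to move; the robot and the scene stay as the last step left them, time stands still between calls to the robot, and variables do not carry over. Pictures are saved under pics/ and viewed, and the job is handed in when it is done.

```bash
ls; mkdir -p pics; python3 - <<'E'
from rig import bot, optics
import cv2
print(bot.read_state())
for n in ("scene","top","wrist"):
    d=optics.camera(n); cv2.imwrite(f"pics/{n}0.png",d["image"][:,:,::-1])
    print(n,d["fx"],d["fy"],d["cx"],d["cy"],{k:v for k,v in d.items() if k not in("image","depth")})
E
```

```text
pics
{'time': 0.0, 'joint_positions': array([ 1.19438089e+00,  4.91583943e-01,  1.55947256e+00, -7.77064264e-06,
        1.09169812e+00, -1.05634484e-01]), 'qd': array([-0.00084339, -0.0005223 , -0.00019464,  0.0001092 ,  0.00081523,
       -0.00074376]), 'tau': array([-3.07675109e-03, -6.18446374e+01, -2.61598492e+01, -2.15819218e-04,
        3.98722244e-03, -6.99216139e-05]), 'tool_pos': array([0.16710154, 0.60203308, 0.25570462]), 'tool_rot': array([ 0.09504251,  0.70073158, -0.09584156,  0.70054019]), 'ft_force': array([ 0.47925783,  0.09813778, -0.01784871]), 'torque': array([-0.0246394 , -0.02702352,  0.01139797]), 'grip_width': 0.0850587167277723}
scene 601.4372453817025 601.4372453817025 312.7463074948027 244.83551762928144 {'fx': 601.4372453817025, 'fy': 601.4372453817025, 'cx': 312.7463074948027, 'cy': 244.83551762928144, 'extrinsics': array([[ 0.87802316, -0.3055887 ,  0.36836242,  0.8987873 ],
       [ 0.4785422 ,  0.57422234, -0.66427861, -0.68907755],
       [-0.0085259 ,  0.75952897,  0.6504176 ,  0.67622394],
       [ 0.        ,  0.        ,  0.        ,  1.        ]
[... 287 characters left out ...]
31566, -0.02255332, -0.02373585],
       [-0.02204429,  0.08166639,  0.9964159 ,  1.25023555],
       [ 0.        ,  0.        ,  0.        ,  1.        ]])}
wrist 356.2778258332279 356.2778258332279 320.8868471888993 239.15895856156763 {'fx': 356.2778258332279, 'fy': 356.2778258332279, 'cx': 320.8868471888993, 'cy': 239.15895856156763, 'tool_from_camera': array([[-6.19577486e-04,  2.67170959e-01, -9.63648948e-01,
        -1.16902335e-01],
       [ 9.99999504e-01, -5.85470208e-04, -8.05270237e-04,
        -9.03534433e-04],
       [-7.79332572e-04, -9.63648969e-01, -2.67170464e-01,
        -6.75424946e-02],
       [ 0.00000000e+00,  0.00000000e+00,  0.00000000e+00,
         1.00000000e+00]])}
```

View pics/scene0.png

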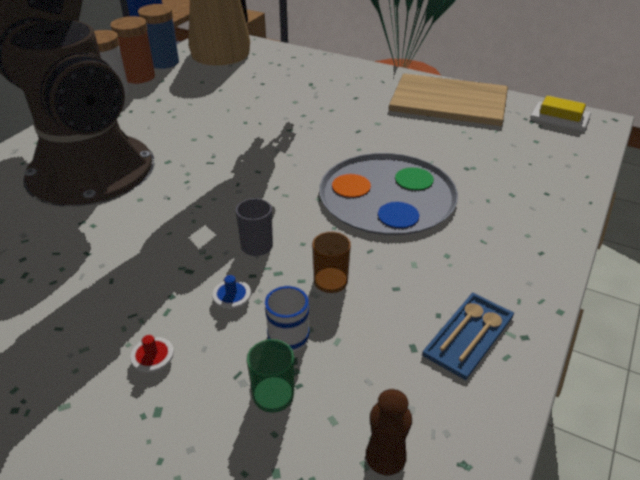

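View pics/top0.png

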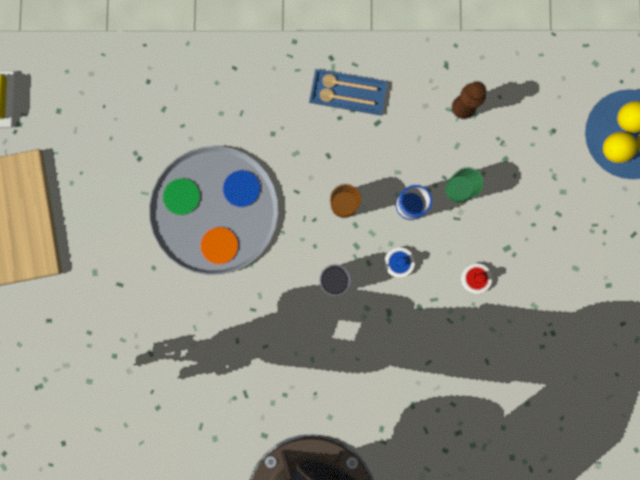

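View pics/wrist0.png

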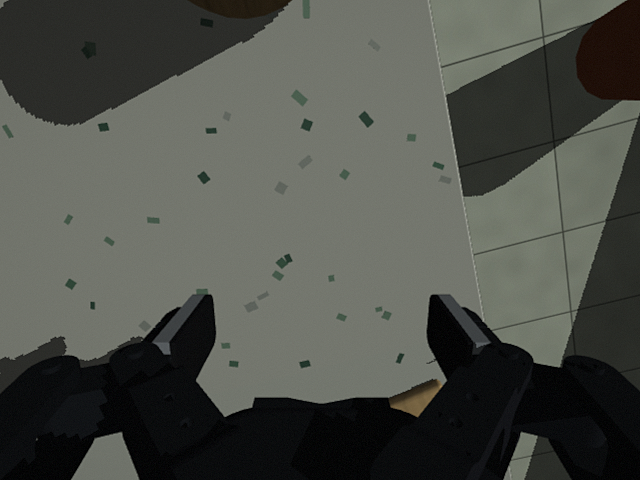

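```bash
cat > h.py <<'E'
import numpy as np, cv2
from rig import bot, optics
from scipy.spatial.transform import Rotation as R
def cast(d,uv,z,T=None):
    T=d["extrinsics"] if T is None else T
    uv=np.atleast_2d(uv).astype(float)
    c=np.c_[(uv[:,0]-d["cx"])/d["fx"],-(uv[:,1]-d["cy"])/d["fy"],-np.ones(len(uv))]
    w=c@T[:3,:3].T; o=T[:3,3]
    return o+w*((z-o[2])/w[:,2])[:,None]
def cloud(d,T=None):
    T=d["extrinsics"] if T is None else T
    v,u=np.mgrid[:480,:640]; z=d["depth"]
    c=np.stack([(u-d["cx"])/d["fx"]*z,-(v-d["cy"])/d["fy"]*z,-z],-1)
    return c@T[:3,:3].T+T[:3,3]
def wristT(st,d):
    T=np.eye(4);T[:3,:3]=R.from_quat(st["tool_rot"]).as_matrix();T[:3,3]=st["tool_pos"]
    return T@d["tool_from_camera"]
def fitc(p):
    A=np.c_[2*p[:,:2],np.ones(len(p))];b=(p[:,:2]**2).sum(1)
    for _ in range(4):
        s=np.linalg.lstsq(A,b,rcond=None)[0];r=np.sqrt(s[2]+s[:2]@s[:2])
        e=abs(np.linalg.norm(p[:,:2]-s[:2],axis=1)-r);k=e<max(.0015,2*np.median(e));
        p=p[k];A=A[k];b=b[k]
    return s[:2].round(4),r.round(4),len(p)
E
cat > a.py <<'E'
from h import *
d=optics.camera("top");P=cloud(d);hsv=cv2.cvtColor(d["image"],cv2.COLOR_RGB2HSV)
def m(u0,u1,v0,v1,lo,hi):
    k=cv2.inRange(hsv,lo,hi);z=np.zeros_like(k);z[v0:v1,u0:u1]=k[v0:v1,u0:u1]
    c=max(cv2.findContours(z,cv2.RETR_EXTERNAL,cv2.CHAIN_APPROX_NONE)[0],key=cv2.contourArea)
    return c[:,0]
for n,b,lo,hi in [("cb",(215,270,160,215),(100,120,50),(130,255,255)),("cg",(155,210,170,220),(45,100,50),(85,255,255)),("ca",(190,250,220,270),(5,120,80),(20,255,255))]:
    c=m(*b,lo,hi);print(n,fitc(cast(d,c,.007)))
for n,b in [("amber",(320,375,175,225)),("can",(390,440,178,225)),("green",(440,495,160,210)),("beaker",(315,360,260,300)),("blid",(380,420,240,285)),("rlid",(455,500,255,300))]:
    q=P[b[2]:b[3],b[0]:b[1]].reshape(-1,3);dz=d["depth"][b[2]:b[3],b[0]:b[1]].ravel()
    q=q[dz>0];
    zt=np.percentile(q[:,2],99.5);print(n,"zmax",zt.round(4),np.histogram(q[:,2],np.arange(-.01,.1,.01))[0])
    for lo in ([.07] if n!="blid" and n!="rlid" else [.038,.008]):
        k=q[q[:,2]>lo];
        if len(k)>5: print("   c",len(k),((k.min(0)+k.max(0))/2).round(4),(k.max(0)-k.min(0)).round(4), cv2.minEnclosingCircle((k[:,:2]*1000).astype(np.float32)))
k=P[60:115,305:395].reshape(-1,3);print('box',k[k[:,2]>.005].min(0),k.max(0))
E
python3 a.py
```

```text
cb (array([0.6161, 0.1463]), np.float64(0.0364), 102)
cg (array([0.5993, 0.2683]), np.float64(0.0368), 99)
ca (array([0.5001, 0.1893]), np.float64(0.0368), 106)
amber zmax 0.0827 [1002 1294   55   37   39   42   38   47  116   67]
   c 183 [ 0.5841 -0.0607  0.077 ] [0.0592 0.0589 0.014 ] ((584.3492431640625, -61.21099090576172), 30.25853157043457)
can zmax 0.0787 [742 996  78  53  55  42  60  74 241   1]
   c 242 [ 0.5829 -0.1949  0.0753] [0.0604 0.0605 0.0099] ((583.192138671875, -194.9419403076172), 30.89803123474121)
green zmax 0.0819 [ 908 1144   83   69   74   75   91   82  154   57]
   c 211 [ 0.6164 -0.292   0.077 ] [0.0581 0.0586 0.0136] ((617.3719482421875, -291.99285888671875), 30.588380813598633)
beaker zmax 0.083 [558 917  50  15  21  17  23  28  98  63]
   c 161 [ 0.4311 -0.0423  0.0784] [0.0564 0.0582 0.0144] ((430.85540771484375, -42.36098098754883), 29.618803024291992)
blid zmax 0.0477 [571 509 588  44   8  66   0   0   0   0]
   c 69 [ 0.467  -0.1704  0.0441] [0.0157 0.0177 0.0101] ((467.281494140625, -170.43414306640625), 9.0646333694458)
   c 709 [ 0.4671 -0.1702  0.0293] [0.0576 0.0579 0.0398] ((467.3150939941406, -170.64903259277344), 29.69219970703125)
rlid zmax 0.0479 [685 613 589  49  11  69   2   0   0   0]
   c 71 [ 0.4371 -0.322   0.0458] [0.0154 0.0176 0.0094] ((436.1497802734375, -322.0028991699219), 9.258543968200684)
   c 728 [ 0.4365 -0.3222  0.0295] [0.0572 0.06   0.0419] ((436.9021911621094, -322.4134521484375), 30.262767791748047)
box [ 0.4215101  -0.16120463  0.00500052] [0.88698998 0.01926599 1.25023555]
```

```bash
cat > go.py <<'E'
# usage: go.py x y zGRASP : delta in tool axes (cm) to put grasp point there
import sys
from h import *
s=bot.read_state();M=R.from_quat(s["tool_rot"]).as_matrix()
g=s["tool_pos"]+M[:,0]*.006
print("t",round(s["time"],2),"axes y",M[:,1].round(3),"z",M[:,2].round(3),"x",M[:,0].round(4),"grasp",g.round(4),"w",round(s["grip_width"],4),"F",s["ft_force"].round(1),"q6",s["joint_positions"][5].round(3))
if len(sys.argv)>3:
    t=np.array([float(a) for a in sys.argv[1:4]]);print("d cm",(M.T@(t-g)*100).round(2))
E
python3 go.py 0.583 -0.195 0.15
python3 - <<'E'
from h import *
# cross-check in scene view
d=optics.camera("scene");P=cloud(d)
for n,b in [("amber",.5845,-.061,),("can",.583,-.195),("green",.617,-.292),("blid",.467,-.1704)] if 0 else []: pass
for n,x,y,lo in [("amber",.5845,-.061,.072),("can",.583,-.195,.068),("green",.617,-.292,.072),("blid",.467,-.1704,.009)]:
    k=P.reshape(-1,3);k=k[(d["depth"].ravel()>0)&(np.hypot(k[:,0]-x,k[:,1]-y)<.045)&(k[:,2]>lo)&(k[:,2]<.09)]
    print(n,len(k),cv2.minEnclosingCircle((k[:,:2]*1000).astype(np.float32)),k[:,2].max())
E
```

```text
t 0.2 axes y [ 0.267  0.964 -0.001] z [ 0.964 -0.267 -0.   ] x [-2.e-04 -6.e-04 -1.e+00] grasp [0.1671 0.6021 0.25  ] w 0.0853 F [-0. -0. -0.] q6 -0.106
d cm [ 10.04 -65.68  61.39]
amber 410 ((583.7354736328125, -63.350196838378906), 31.19817543029785) 0.0820297521276544
can 542 ((582.3029174804688, -197.51950073242188), 31.89972686767578) 0.07806320725403615
green 601 ((616.041015625, -293.9727783203125), 31.269758224487305) 0.08232815080996592
blid 937 ((466.75640869140625, -173.06024169921875), 31.097558975219727) 0.048184564273064945
```

```bash
python3 -m crank '[{"x":0,"y":-2,"z":3.5,"turn":0,"grip":8.5},{"x":0,"y":-2,"z":3.5,"turn":0,"grip":8.5},{"x":0,"y":-2,"z":3.5,"turn":0,"grip":8.5},{"x":0,"y":-2,"z":3.5,"turn":0,"grip":8.5},{"x":0,"y":-2,"z":3.5,"turn":0,"grip":8.5}]'
python3 -m crank '[{"x":0,"y":-2,"z":3.5,"turn":0,"grip":8.5},{"x":0,"y":-2,"z":3.5,"turn":0,"grip":8.5},{"x":0,"y":-2,"z":3.5,"turn":0,"grip":8.5},{"x":0,"y":-2,"z":3.5,"turn":0.12,"grip":8.5},{"x":0,"y":-2,"z":3.5,"turn":0.12,"grip":8.5}]'
python3 -m crank '[{"x":0,"y":-1,"z":3,"turn":0.12,"grip":8.5},{"x":0,"y":-1,"z":3,"turn":0.12,"grip":8.5},{"x":0,"y":-1,"z":3,"turn":0.12,"grip":8.5},{"x":0,"y":-1,"z":3,"turn":0.12,"grip":8.5},{"x":0,"y":-1,"z":3,"turn":0.12,"grip":8.5}]'
python3 go.py 0.583 -0.196 0.15
```

```text
time: 0.67
tool_pos: [0.3099, 0.4576, 0.2563]
tool_rot: [0.095, 0.701, -0.095, 0.701]
ft_force: [0.4, -0.3, 0.2]
grip_width: 0.0848
time: 1.08
tool_pos: [0.4487, 0.3113, 0.2564]
tool_rot: [0.181, 0.684, -0.18, 0.684]
ft_force: [0.5, -0.1, -0.5]
grip_width: 0.085
time: 1.5
tool_pos: [0.5226, 0.1743, 0.2561]
tool_rot: [0.375, 0.6, -0.375, 0.6]
ft_force: [0.6, -0.2, -0.3]
grip_width: 0.085
t 1.5 axes y [0.899 0.438 0.   ] z [ 0.438 -0.899 -0.   ] x [ 2.e-04  1.e-04 -1.e+00] grasp [0.5226 0.1743 0.2501] w 0.085 F [ 0.6 -0.2 -0.3] q6 -0.252
d cm [ 10.01 -10.82  35.93]
```

```bash
python3 -m crank '[{"x":0,"y":-1,"z":3.5,"turn":0.115,"grip":8.5},{"x":0,"y":-0.5,"z":3.5,"turn":0.115,"grip":8.5},{"x":0,"y":0,"z":3.5,"turn":0.115,"grip":8.5},{"x":0,"y":0,"z":3.5,"turn":0.115,"grip":8.5},{"x":0,"y":0,"z":3.5,"turn":0,"grip":8.5}]'
python3 -m crank '[{"x":0,"y":0.5,"z":3.5,"turn":0,"grip":8.5},{"x":1,"y":0.5,"z":3.5,"turn":0,"grip":8.5},{"x":2,"y":0.5,"z":3.5,"turn":0,"grip":8.5},{"x":1,"y":0,"z":3.5,"turn":0,"grip":8.5},{"x":0,"y":0,"z":0,"turn":0,"grip":8.5}]'
python3 go.py 0.583 -0.196 0.045
```

```text
time: 1.92
tool_pos: [0.5479, -0.0002, 0.2562]
tool_rot: [0.502, 0.498, -0.502, 0.498]
ft_force: [1.2, 1.1, 0.1]
grip_width: 0.0849
time: 2.33
tool_pos: [0.5619, -0.1433, 0.2139]
tool_rot: [-0.5, -0.5, 0.502, -0.498]
ft_force: [-1.0, 0.4, -0.1]
grip_width: 0.0848
t 2.33 axes y [ 1.    -0.004 -0.003] z [-0.004 -1.    -0.   ] x [-2.6e-03  2.0e-04 -1.0e+00] grasp [ 0.5619 -0.1433  0.2079] w 0.0848 F [-1.   0.4 -0.1] q6 -0.359
d cm [16.28  2.18  5.26]
```

```bash
python3 -m crank '[{"x":0.8,"y":1,"z":2.6,"turn":0,"grip":8.5},{"x":1,"y":1.1,"z":2.6,"turn":0,"grip":8.5},{"x":1,"y":0,"z":0,"turn":0,"grip":8.5},{"x":0,"y":0,"z":0,"turn":0,"grip":8.5},{"x":0,"y":0,"z":0,"turn":0,"grip":8.5}]'
cat > wr.py <<'E'
from h import *
import sys
s=bot.read_state();d=optics.camera("wrist");cv2.imwrite("pics/"+sys.argv[1],d["image"][:,:,::-1])
P=cloud(d,wristT(s,d)).reshape(-1,3)
for x,y,lo,hi in [[float(v) for v in a.split(",")] for a in sys.argv[2:]]:
    k=P[(d["depth"].ravel()>0)&(np.hypot(P[:,0]-x,P[:,1]-y)<.045)&(P[:,2]>lo)&(P[:,2]<hi)]
    print(len(k)); 
    if len(k)>5:print(cv2.minEnclosingCircle((k[:,:2]*1000).astype(np.float32)),k[:,2].max())
E
python3 wr.py w1.png .583,-.196,.068,.09 .617,-.292,.072,.09; python3 go.py 0.583 -0.196 0.045
```

```text
time: 2.75
tool_pos: [0.583, -0.1899, 0.1878]
tool_rot: [0.5, 0.501, -0.5, 0.499]
ft_force: [-1.0, -0.5, 0.2]
grip_width: 0.085
2049
((583.2051391601562, -197.0530548095703), 30.655548095703125) 0.07688907635492517
1194
((616.900634765625, -293.8501892089844), 30.24797248840332) 0.08119234183656146
t 2.8 axes y [ 1.     0.    -0.001] z [ 0. -1. -0.] x [-5.e-04  5.e-04 -1.e+00] grasp [ 0.5832 -0.1896  0.1824] w 0.0851 F [-0.4  0.9 -0.1] q6 -0.423
d cm [ 1.374e+01 -1.000e-02  6.400e-01]
```

View pics/w1.png

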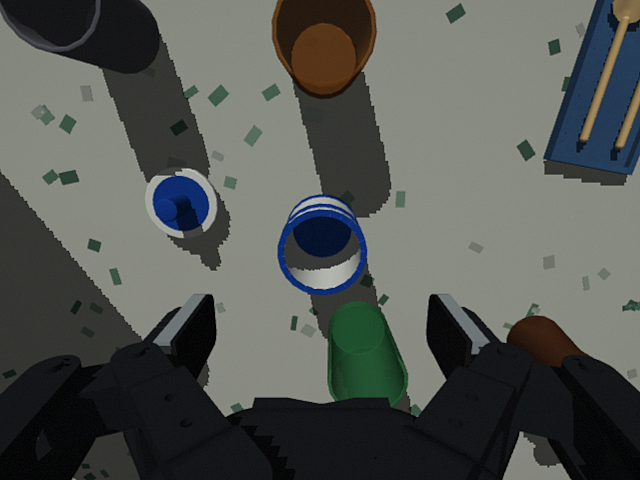

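The wrist view shows the canister rim at about (322,252), between the open jaws, with the green glass behind it. All three cameras agree within 2 mm, so I'll go down and grip.

```bash
python3 -m crank '[{"x":2,"y":0,"z":0.7,"turn":0,"grip":8.5},{"x":3,"y":0,"z":0,"turn":0,"grip":8.5},{"x":3,"y":0,"z":0,"turn":0,"grip":8.5},{"x":3,"y":0,"z":0,"turn":0,"grip":8.5},{"x":1.7,"y":0,"z":0,"turn":0,"grip":8.5}]'
python3 -m crank '[{"x":1,"y":0,"z":0,"turn":0,"grip":8.5},{"x":0,"y":0,"z":0,"turn":0,"grip":8.5},{"x":0,"y":0,"z":0,"turn":0,"grip":5},{"x":0,"y":0,"z":0,"turn":0,"grip":5},{"x":0,"y":0,"z":0,"turn":0,"grip":5}]'
python3 -m crank '[{"x":0,"y":0,"z":0,"turn":0,"grip":5},{"x":0,"y":0,"z":0,"turn":0,"grip":5},{"x":0,"y":0,"z":0,"turn":0,"grip":5},{"x":0,"y":0,"z":0,"turn":0,"grip":5},{"x":0,"y":0,"z":0,"turn":0,"grip":5}]'
python3 go.py 0.583 -0.197 0.045
```

```text
time: 3.22
tool_pos: [0.5828, -0.1961, 0.0595]
tool_rot: [0.5, 0.501, -0.5, 0.5]
ft_force: [-0.2, -0.8, -0.4]
grip_width: 0.085
time: 3.63
tool_pos: [0.5841, -0.1975, 0.0534]
tool_rot: [0.5, 0.499, -0.5, 0.501]
ft_force: [0.3, 1.6, 5.3]
grip_width: 0.0596
time: 4.05
tool_pos: [0.5842, -0.1975, 0.0534]
tool_rot: [0.5, 0.499, -0.5, 0.501]
ft_force: [-0.4, 1.9, 5.4]
grip_width: 0.06
t 4.05 axes y [1.    0.    0.003] z [ 0.    -1.     0.001] x [ 2.6e-03 -9.0e-04 -1.0e+00] grasp [ 0.5842 -0.1975  0.0474] w 0.06 F [-0.4  1.9  5.4] q6 -0.434
d cm [ 0.24 -0.12 -0.05]
```

```bash
python3 -m crank '[{"x":-1,"y":0,"z":0,"turn":0,"grip":5},{"x":-2,"y":0,"z":0,"turn":0,"grip":5},{"x":-3,"y":0,"z":0,"turn":0,"grip":5},{"x":-3,"y":0,"z":0,"turn":0,"grip":5},{"x":-3,"y":0,"z":0,"turn":0,"grip":5}]'
python3 -m crank '[{"x":0,"y":0,"z":-2,"turn":0,"grip":5},{"x":0,"y":0,"z":-3,"turn":0,"grip":5},{"x":0,"y":0.5,"z":-3,"turn":0,"grip":5},{"x":0,"y":0.5,"z":-3,"turn":0,"grip":5},{"x":0,"y":0.5,"z":-3,"turn":0,"grip":5}]'
python3 -m crank '[{"x":0,"y":0.5,"z":-3,"turn":0,"grip":5},{"x":0,"y":0.5,"z":-3,"turn":0,"grip":5},{"x":0,"y":0.5,"z":-2,"turn":0,"grip":5},{"x":0,"y":0,"z":-1,"turn":0,"grip":5},{"x":0,"y":0,"z":0,"turn":0,"grip":5}]'
cat > co.py <<'E'
from h import *
import sys
s=bot.read_state();d=optics.camera("wrist");cv2.imwrite("pics/"+sys.argv[1],d["image"][:,:,::-1])
hsv=cv2.cvtColor(d["image"],cv2.COLOR_RGB2HSV)
for n,lo,hi in [("cb",(100,120,50),(130,255,255)),("cg",(45,100,50),(85,255,255)),("ca",(5,150,80),(20,255,255))]:
    for c in cv2.findContours(cv2.inRange(hsv,lo,hi),cv2.RETR_EXTERNAL,cv2.CHAIN_APPROX_NONE)[0]:
        if cv2.contourArea(c)>800:
            c=c[:,0];c=c[(c>2).all(1)&(c[:,0]<637)&(c[:,1]<477)]
            print(n,c.mean(0).round(),fitc(cast(d,c,.007,wristT(s,d))))
E
python3 co.py w2.png;python3 go.py 0.616 0.145 0.1
```

```text
time: 4.47
tool_pos: [0.5832, -0.1973, 0.1739]
tool_rot: [0.5, 0.5, -0.5, 0.5]
ft_force: [1.6, -0.5, -3.2]
grip_width: 0.0595
time: 4.88
tool_pos: [0.5984, -0.0562, 0.1729]
tool_rot: [0.5, 0.499, -0.5, 0.5]
ft_force: [0.9, 0.9, -2.6]
grip_width: 0.0596
time: 5.3
tool_pos: [0.6133, 0.0345, 0.1723]
tool_rot: [0.5, 0.5, -0.499, 0.501]
ft_force: [0.0, -0.1, -2.3]
grip_width: 0.0598
cb [161. 444.] (array([ 0.4581, -0.1836]), np.float64(0.0229), 108)
cb [554. 329.] (array([ 0.8245, -0.0599]), np.float64(0.0194), 80)
cb [563. 304.] (array([ 0.8197, -0.0354]), np.float64(0.0436), 267)
cb [334. 313.] (array([ 0.6154, -0.07  ]), np.float64(0.0839), 312)
cb [324.  76.] (array([0.6154, 0.1457]), np.float64(0.0372), 303)
ca [161.  43.] (array([0.4997, 0.1885]), np.float64(0.0371), 173)
t 5.35 axes y [1.    0.002 0.001] z [ 0.002 -1.     0.   ] x [ 6.e-04 -1.e-04 -1.e+00] grasp [0.6132 0.0331 0.1662] w 0.0595 F [ 0.3 -0.  -4. ] q6 -0.055
d cm [  6.61   0.29 -11.19]
```

View pics/w2.png

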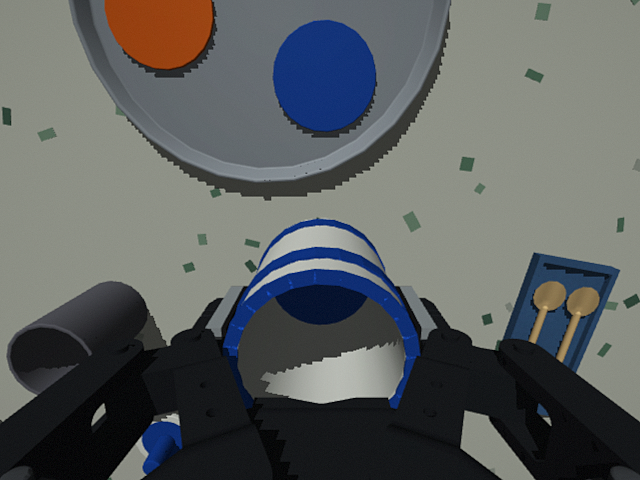

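The canister is held upright and the blue coaster is at (324,76), which puts it at (0.6155, 0.1457). Moving over it now, then lowering.

```bash
python3 -m crank '[{"x":0,"y":0.2,"z":-2,"turn":0,"grip":5},{"x":0,"y":0,"z":-3,"turn":0,"grip":5},{"x":0,"y":0,"z":-3,"turn":0,"grip":5},{"x":0,"y":0,"z":-2.2,"turn":0,"grip":5},{"x":1,"y":0,"z":-1,"turn":0,"grip":5}]'
python3 -m crank '[{"x":2,"y":0,"z":0,"turn":0,"grip":5},{"x":2,"y":0,"z":0,"turn":0,"grip":5},{"x":2,"y":0,"z":0,"turn":0,"grip":5},{"x":2,"y":0,"z":0,"turn":0,"grip":5},{"x":1,"y":0,"z":0,"turn":0,"grip":5}]'
python3 go.py 0.6155 0.1457 0.0544
```

```text
time: 5.77
tool_pos: [0.6161, 0.1457, 0.1632]
tool_rot: [0.501, 0.499, -0.499, 0.501]
ft_force: [0.5, 0.2, -2.6]
grip_width: 0.0595
time: 6.18
tool_pos: [0.6147, 0.1429, 0.0689]
tool_rot: [-0.499, -0.5, 0.501, -0.499]
ft_force: [-1.3, 0.4, -3.4]
grip_width: 0.0593
t 6.18 axes y [ 1.    -0.001 -0.003] z [-0.001 -1.     0.001] x [-2.9e-03 -5.0e-04 -1.0e+00] grasp [0.6146 0.1429 0.0629] w 0.0593 F [-1.3  0.4 -3.4] q6 0.125
d cm [ 0.85  0.09 -0.28]
```

```bash
python3 -m crank '[{"x":0.2,"y":0,"z":-0.1,"turn":0,"grip":5},{"x":0.2,"y":0,"z":0,"turn":0,"grip":5},{"x":0,"y":0,"z":0,"turn":0,"grip":5},{"x":0,"y":0,"z":0,"turn":0,"grip":5},{"x":0,"y":0,"z":0,"turn":0,"grip":5}]'
python3 go.py 0.6155 0.1457 0.0544
```

```text
time: 6.6
tool_pos: [0.6159, 0.1455, 0.0683]
tool_rot: [0.5, 0.5, -0.5, 0.5]
ft_force: [0.4, 0.7, -2.4]
grip_width: 0.0596
t 6.6 axes y [ 1.    -0.     0.002] z [-0. -1. -0.] x [ 1.6e-03  3.0e-04 -1.0e+00] grasp [0.6159 0.1455 0.0623] w 0.0596 F [ 0.4  0.7 -2.4] q6 0.128
d cm [ 0.79 -0.04 -0.02]
```

```bash
python3 -m crank '[{"x":0.2,"y":0,"z":0,"turn":0,"grip":5},{"x":0.2,"y":0,"z":0,"turn":0,"grip":5},{"x":0.2,"y":0,"z":0,"turn":0,"grip":5},{"x":0.1,"y":0,"z":0,"turn":0,"grip":5},{"x":0,"y":0,"z":0,"turn":0,"grip":5}]'
python3 go.py 0.6155 0.1457 0.0544
```

```text
time: 7.02
tool_pos: [0.6154, 0.1456, 0.0605]
tool_rot: [0.5, 0.5, -0.5, 0.5]
ft_force: [-0.9, 0.4, 1.4]
grip_width: 0.0596
t 7.02 axes y [1. 0. 0.] z [ 0. -1. -0.] x [ 0.e+00  1.e-04 -1.e+00] grasp [0.6154 0.1456 0.0545] w 0.0596 F [-0.9  0.4  1.4] q6 0.128
d cm [ 0.01  0.01 -0.01]
```

```bash
python3 -m crank '[{"x":0.1,"y":0,"z":0,"turn":0,"grip":5},{"x":0,"y":0,"z":0,"turn":0,"grip":5},{"x":0,"y":0,"z":0,"turn":0,"grip":8.5},{"x":0,"y":0,"z":0,"turn":0,"grip":8.5},{"x":0,"y":0,"z":0,"turn":0,"grip":8.5}]'
python3 -m crank '[{"x":0,"y":0,"z":0,"turn":0,"grip":8.5},{"x":0,"y":0,"z":0,"turn":0,"grip":8.5},{"x":0,"y":0,"z":0,"turn":0,"grip":8.5},{"x":-1,"y":0,"z":0,"turn":0,"grip":8.5},{"x":-2,"y":0,"z":0,"turn":0,"grip":8.5}]'
python3 -m crank '[{"x":-3,"y":0,"z":0,"turn":0,"grip":8.5},{"x":-3,"y":0,"z":0,"turn":0,"grip":8.5},{"x":-3,"y":0,"z":0,"turn":0,"grip":8.5},{"x":-2,"y":0,"z":2,"turn":0,"grip":8.5},{"x":0,"y":0,"z":3,"turn":0,"grip":8.5}]'
python3 -m crank '[{"x":0,"y":-0.5,"z":3,"turn":0,"grip":8.5},{"x":0,"y":0,"z":3,"turn":0,"grip":8.5},{"x":0,"y":0,"z":0,"turn":0,"grip":8.5},{"x":0,"y":0,"z":0,"turn":0,"grip":8.5},{"x":0,"y":0,"z":0,"turn":0,"grip":8.5}]'
python3 wr.py w3.png .6155,.1457,.072,.095; python3 co.py w3.png; python3 go.py .467 -.171 .04
```

```text
time: 7.43
tool_pos: [0.6156, 0.1456, 0.0593]
tool_rot: [0.5, 0.5, -0.5, 0.5]
ft_force: [-0.6, 0.1, 0.8]
grip_width: 0.0847
time: 7.85
tool_pos: [0.6145, 0.1454, 0.0881]
tool_rot: [-0.499, -0.501, 0.501, -0.499]
ft_force: [-0.3, 0.5, -0.4]
grip_width: 0.085
time: 8.27
tool_pos: [0.6167, 0.0969, 0.2048]
tool_rot: [0.501, 0.499, -0.497, 0.502]
ft_force: [1.1, 0.0, -0.5]
grip_width: 0.0849
time: 8.68
tool_pos: [0.6105, 0.0358, 0.1998]
tool_rot: [0.5, 0.5, -0.5, 0.5]
ft_force: [-0.2, -0.0, -0.1]
grip_width: 0.0848
3021
((614.9754028320312, 146.47789001464844), 30.74977684020996) 0.08466386719571994
cb [536. 325.] (array([ 0.8335, -0.071 ]), np.float64(0.0316), 104)
cb [545. 298.] (array([ 0.8204, -0.0423]), np.float64(0.0452), 373)
cb [325.  70.] (array([0.6167, 0.1598]), np.float64(0.04), 232)
ca [284. 368.] (array([ 0.5726, -0.1156]), np.float64(0.0329), 164)
ca [179.  47.] (array([0.4997, 0.1887]), np.float64(0.0372), 188)
t 8.78 axes y [1.    0.001 0.   ] z [ 0.001 -1.    -0.   ] x [ 2.e-04  2.e-04 -1.e+00] grasp [0.6105 0.0365 0.1935] w 0.0851 F [-0.4 -0.3  0.3] q6 -0.049
d cm [ 15.35 -14.37  20.74]
```

View pics/w3.png

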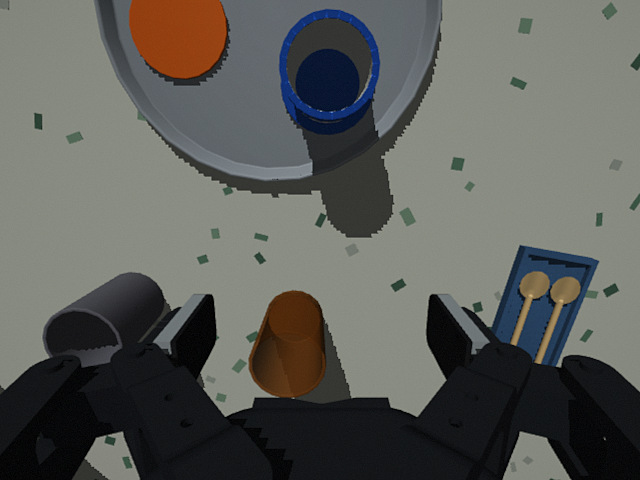

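Canister standing at (0.615, 0.1465), within about 1 mm of the coaster centre (rim seen at about (330,65)). Next, the blue lid.

```bash
python3 -m crank '[{"x":0,"y":-2,"z":2.5,"turn":0,"grip":5},{"x":0,"y":-2.5,"z":3.3,"turn":0,"grip":5},{"x":0,"y":-2.5,"z":3.3,"turn":0,"grip":5},{"x":0,"y":-2.5,"z":3.3,"turn":0,"grip":5},{"x":0,"y":-2.5,"z":3.3,"turn":0,"grip":5}]'
python3 -m crank '[{"x":1,"y":-2.4,"z":3,"turn":0,"grip":5},{"x":2,"y":0,"z":2,"turn":0,"grip":5},{"x":1,"y":0,"z":0,"turn":0,"grip":5},{"x":0,"y":0,"z":0,"turn":0,"grip":5},{"x":0,"y":0,"z":0,"turn":0,"grip":5}]'
python3 wr.py w4.png .467,-.172,.008,.06 .467,-.172,.038,.06;  python3 go.py .467 -.172 .04
```

```text
time: 9.2
tool_pos: [0.4894, -0.1215, 0.1994]
tool_rot: [0.5, 0.501, -0.499, 0.501]
ft_force: [0.3, -1.2, 0.2]
grip_width: 0.0502
time: 9.62
tool_pos: [0.4668, -0.1705, 0.1591]
tool_rot: [0.5, 0.501, -0.5, 0.5]
ft_force: [0.1, 0.3, -0.5]
grip_width: 0.0498
4672
((467.31591796875, -172.76504516601562), 29.92615509033203) 0.04701374233718256
553
((467.24603271484375, -172.55999755859375), 8.904899597167969) 0.04701374233718256
t 9.67 axes y [ 1.     0.002 -0.   ] z [ 0.002 -1.    -0.   ] x [-1.e-04  3.e-04 -1.e+00] grasp [ 0.4671 -0.1703  0.1535] w 0.0503 F [-0.8  0.5  0. ] q6 -0.485
d cm [ 1.135e+01 -1.000e-02  1.700e-01]
```

View pics/w4.png

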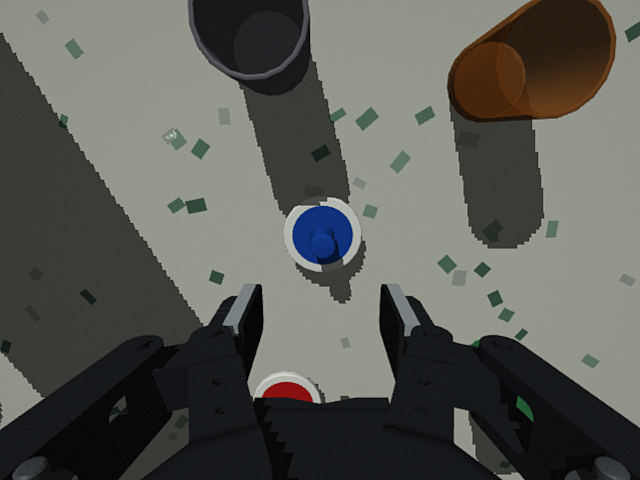

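```bash
python3 -m crank '[{"x":2,"y":0,"z":0.2,"turn":0,"grip":5},{"x":3,"y":0,"z":0,"turn":0,"grip":5},{"x":3,"y":0,"z":0,"turn":0,"grip":5},{"x":2,"y":0,"z":0,"turn":0,"grip":5},{"x":1.2,"y":0,"z":0,"turn":0,"grip":5}]'
python3 -m crank '[{"x":0,"y":0,"z":0,"turn":0,"grip":5},{"x":0,"y":0,"z":0,"turn":0,"grip":5},{"x":0,"y":0,"z":0,"turn":0,"grip":1},{"x":0,"y":0,"z":0,"turn":0,"grip":1},{"x":0,"y":0,"z":0,"turn":0,"grip":1}]'
python3 -m crank '[{"x":0,"y":0,"z":0,"turn":0,"grip":1},{"x":0,"y":0,"z":0,"turn":0,"grip":1},{"x":0,"y":0,"z":0,"turn":0,"grip":1},{"x":0,"y":0,"z":0,"turn":0,"grip":1},{"x":0,"y":0,"z":0,"turn":0,"grip":1}]'
python3 go.py .467 -.172 .04
```

```text
time: 10.08
tool_pos: [0.4668, -0.172, 0.0459]
tool_rot: [0.499, 0.501, -0.5, 0.5]
ft_force: [-0.7, 0.8, 0.1]
grip_width: 0.0501
time: 10.5
tool_pos: [0.4671, -0.1735, 0.0484]
tool_rot: [0.5, 0.499, -0.5, 0.501]
ft_force: [-0.2, 1.4, 8.7]
grip_width: 0.0157
time: 10.92
tool_pos: [0.4671, -0.1735, 0.0485]
tool_rot: [0.5, 0.499, -0.5, 0.501]
ft_force: [1.2, 1.6, 6.7]
grip_width: 0.016
t 10.92 axes y [ 1.    -0.     0.002] z [-0.    -1.     0.001] x [ 2.1e-03 -8.0e-04 -1.0e+00] grasp [ 0.4671 -0.1735  0.0425] w 0.016 F [1.2 1.6 6.7] q6 -0.489
d cm [ 0.25 -0.01 -0.16]
```

```bash
python3 -m crank '[{"x":-1,"y":0,"z":0,"turn":0,"grip":1},{"x":-2,"y":0,"z":0,"turn":0,"grip":1},{"x":-3,"y":0,"z":0,"turn":0,"grip":1},{"x":-3,"y":0,"z":0,"turn":0,"grip":1},{"x":-3,"y":0,"z":0,"turn":0,"grip":1}]'
python3 go.py .615 .1465 .1145
python3 wr.py w5.png .467,-.173,.1,.25
```

```text
time: 11.33
tool_pos: [0.4661, -0.1733, 0.1695]
tool_rot: [0.5, 0.5, -0.5, 0.5]
ft_force: [0.5, -0.4, -1.3]
grip_width: 0.0156
t 11.33 axes y [ 1. -0.  0.] z [-0. -1. -0.] x [ 1.e-04  0.e+00 -1.e+00] grasp [ 0.4661 -0.1733  0.1635] w 0.0156 F [ 0.5 -0.4 -1.3] q6 -0.489
d cm [  4.9   14.89 -31.98]
65363
((466.98345947265625, -172.90687561035156), 44.99367141723633) 0.24674352826096357
```

View pics/w5.png

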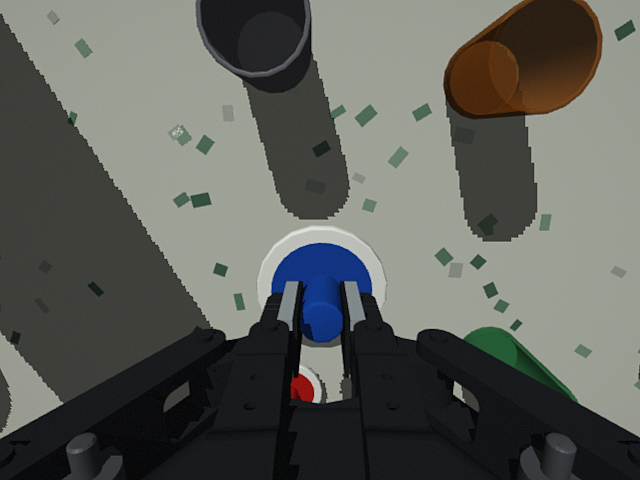

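Lid is held level by its knob, flange centred at about (322,290). Carrying it to the canister.

```bash
python3 -m crank '[{"x":0,"y":1,"z":-2,"turn":0,"grip":1},{"x":0,"y":1.5,"z":-3,"turn":0,"grip":1},{"x":0,"y":1.5,"z":-3,"turn":0,"grip":1},{"x":0,"y":1.5,"z":-3,"turn":0,"grip":1},{"x":0,"y":1.5,"z":-3,"turn":0,"grip":1}]'
python3 -m crank '[{"x":0,"y":1.5,"z":-3,"turn":0,"grip":1},{"x":0,"y":1.5,"z":-3,"turn":0,"grip":1},{"x":0,"y":1.5,"z":-3,"turn":0,"grip":1},{"x":0,"y":1.5,"z":-2,"turn":0,"grip":1},{"x":0,"y":1.4,"z":0,"turn":0,"grip":1}]'
python3 wr.py w6.png .615,.1465,.072,.095; python3 go.py .615 .1465 .1145
```

```text
time: 11.8
tool_pos: [0.5368, -0.032, 0.1683]
tool_rot: [0.5, 0.5, -0.5, 0.5]
ft_force: [1.3, 0.2, -0.6]
grip_width: 0.0159
time: 12.22
tool_pos: [0.6108, 0.0803, 0.1682]
tool_rot: [0.499, 0.501, -0.499, 0.501]
ft_force: [-0.5, -0.1, -1.5]
grip_width: 0.0158
3407
((614.9297485351562, 146.27166748046875), 30.56463050842285) 0.08397964166324173
t 12.27 axes y [1.    0.003 0.002] z [ 0.003 -1.    -0.   ] x [ 2.4e-03  2.0e-04 -1.0e+00] grasp [0.613  0.0786 0.1622] w 0.0162 F [-0.8 -0.6 -0.5] q6 0.018
d cm [ 4.77  0.21 -6.79]
```

View pics/w6.png

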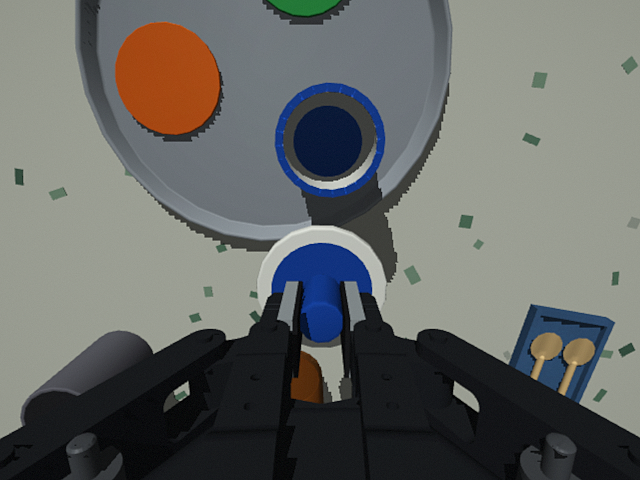

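```bash
python3 -m crank '[{"x":0,"y":0.1,"z":-2.7,"turn":0,"grip":1},{"x":0,"y":0,"z":-2.5,"turn":0,"grip":1},{"x":0,"y":0,"z":-1.5,"turn":0,"grip":1},{"x":1,"y":0,"z":0,"turn":0,"grip":1},{"x":1,"y":0,"z":0,"turn":0,"grip":1}]'
python3 -m crank '[{"x":0.5,"y":0,"z":0,"turn":0,"grip":1},{"x":0,"y":0,"z":0,"turn":0,"grip":1},{"x":0,"y":0,"z":0,"turn":0,"grip":1},{"x":0,"y":0,"z":0,"turn":0,"grip":1},{"x":0,"y":0,"z":0,"turn":0,"grip":1}]'
python3 go.py .615 .1457 .1145
python3 - <<'E'
from h import *
for n in("scene","top"):
    d=optics.camera(n); im=d["image"]; c=(np.s_[100:300,300:480] if n=="scene" else np.s_[110:280,150:320])
    cv2.imwrite(f"pics/{n}7.png",cv2.resize(im[c],None,fx=3,fy=3)[:,:,::-1])
E
```

```text
time: 12.68
tool_pos: [0.6112, 0.1437, 0.1474]
tool_rot: [0.5, 0.5, -0.499, 0.501]
ft_force: [-0.5, -0.4, -1.4]
grip_width: 0.0157
time: 13.1
tool_pos: [0.6117, 0.143, 0.1426]
tool_rot: [0.5, 0.5, -0.5, 0.5]
ft_force: [-0.8, -1.0, -1.0]
grip_width: 0.0158
t 13.1 axes y [ 1.    -0.001  0.   ] z [-0.001 -1.    -0.   ] x [ 5.e-04  1.e-04 -1.e+00] grasp [0.6117 0.143  0.1366] w 0.0158 F [-0.8 -1.  -1. ] q6 0.125
d cm [ 2.21  0.33 -0.27]
```

View pics/scene7.png

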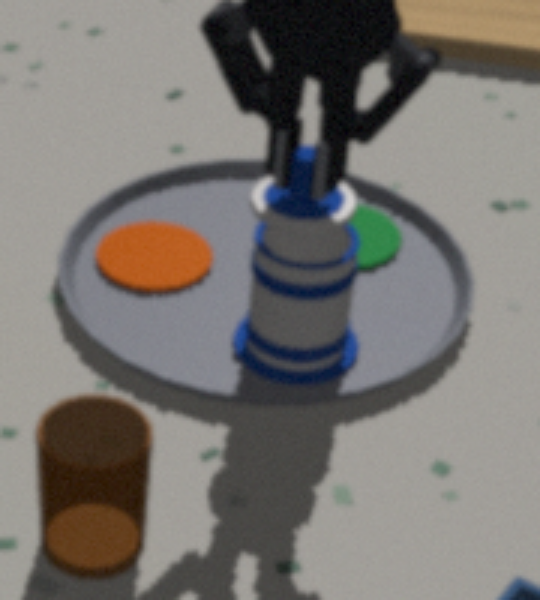

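The lid hangs just above the rim in this view. I'll trim 3 mm sideways before lowering.

```bash
python3 -m crank '[{"x":0,"y":0.3,"z":-0.3,"turn":0,"grip":1},{"x":0,"y":0,"z":0,"turn":0,"grip":1},{"x":0.5,"y":0,"z":0,"turn":0,"grip":1},{"x":0,"y":0,"z":0,"turn":0,"grip":1},{"x":0,"y":0,"z":0,"turn":0,"grip":1}]'
python3 go.py .615 .1457 .1145
```

```text
time: 13.62
tool_pos: [0.6142, 0.1466, 0.1368]
tool_rot: [0.5, 0.5, -0.5, 0.5]
ft_force: [-0.6, 0.1, -0.5]
grip_width: 0.0158
t 13.62 axes y [ 1.     0.    -0.001] z [ 0. -1.  0.] x [-8.e-04 -0.e+00 -1.e+00] grasp [0.6142 0.1466 0.1308] w 0.0158 F [-0.6  0.1 -0.5] q6 0.13
d cm [1.63 0.08 0.09]
```

```bash
python3 -m crank '[{"x":0.4,"y":0.1,"z":0,"turn":0,"grip":1},{"x":0.4,"y":0,"z":0,"turn":0,"grip":1},{"x":0.4,"y":0,"z":0,"turn":0,"grip":1},{"x":0.2,"y":0,"z":0,"turn":0,"grip":1},{"x":0,"y":0,"z":0,"turn":0,"grip":1}]'
python3 go.py .615 .1457 .1145
```

```text
time: 14.03
tool_pos: [0.6152, 0.1465, 0.1226]
tool_rot: [-0.5, -0.5, 0.5, -0.5]
ft_force: [-0.4, 0.1, -1.1]
grip_width: 0.0158
t 14.03 axes y [ 1.    -0.    -0.001] z [-0. -1.  0.] x [-0.001 -0.    -1.   ] grasp [0.6152 0.1465 0.1166] w 0.0158 F [-0.4  0.1 -1.1] q6 0.129
d cm [ 0.21 -0.02  0.08]
```

```bash
python3 -m crank '[{"x":0.1,"y":0,"z":0,"turn":0,"grip":1},{"x":0.1,"y":0,"z":0,"turn":0,"grip":1},{"x":0,"y":0,"z":0,"turn":0,"grip":1},{"x":0,"y":0,"z":0,"turn":0,"grip":1},{"x":0,"y":0,"z":0,"turn":0,"grip":1}]'
python3 go.py .615 .1457 .1145
```

```text
time: 14.45
tool_pos: [0.6155, 0.1466, 0.1214]
tool_rot: [0.5, 0.5, -0.5, 0.5]
ft_force: [-0.6, 1.2, -0.7]
grip_width: 0.0156
t 14.45 axes y [1. 0. 0.] z [ 0. -1. -0.] x [ 2.e-04  1.e-04 -1.e+00] grasp [0.6155 0.1466 0.1154] w 0.0156 F [-0.6  1.2 -0.7] q6 0.129
d cm [ 0.09 -0.05  0.09]
```

```bash
python3 -m crank '[{"x":0.1,"y":0,"z":0,"turn":0,"grip":1},{"x":0,"y":0,"z":0,"turn":0,"grip":1},{"x":0.1,"y":0,"z":0,"turn":0,"grip":1},{"x":0,"y":0,"z":0,"turn":0,"grip":1},{"x":0,"y":0,"z":0,"turn":0,"grip":1}]'
python3 go.py .615 .1457 .1145
```

```text
time: 14.87
tool_pos: [0.6157, 0.1466, 0.1204]
tool_rot: [0.5, 0.5, -0.5, 0.5]
ft_force: [-2.0, -0.6, 10.2]
grip_width: 0.016
t 14.87 axes y [1.    0.    0.001] z [ 0. -1. -0.] x [ 1.2e-03  2.0e-04 -1.0e+00] grasp [0.6157 0.1466 0.1144] w 0.016 F [-2.  -0.6 10.2] q6 0.129
d cm [-0.01 -0.07  0.09]
```

Contact came at exactly the seated height (10 N), so I'm releasing.

```bash
python3 -m crank '[{"x":-0.1,"y":0,"z":0,"turn":0,"grip":1},{"x":0,"y":0,"z":0,"turn":0,"grip":5},{"x":0,"y":0,"z":0,"turn":0,"grip":5},{"x":0,"y":0,"z":0,"turn":0,"grip":5},{"x":0,"y":0,"z":0,"turn":0,"grip":5}]'
python3 -m crank '[{"x":0,"y":0,"z":0,"turn":0,"grip":5},{"x":-1,"y":0,"z":0,"turn":0,"grip":5},{"x":-2,"y":0,"z":0,"turn":0,"grip":5},{"x":-3,"y":0,"z":0,"turn":0,"grip":5},{"x":-2,"y":0,"z":0,"turn":0,"grip":5}]'
python3 -m crank '[{"x":0,"y":0,"z":3,"turn":0,"grip":8.5},{"x":0,"y":0,"z":3,"turn":0,"grip":8.5},{"x":0,"y":0,"z":3,"turn":0,"grip":8.5},{"x":0,"y":0,"z":0,"turn":0,"grip":8.5},{"x":0,"y":0,"z":0,"turn":0,"grip":8.5}]'
python3 wr.py w8.png .615,.1465,.075,.10 .615,.1465,.105,.13;  python3 go.py .617 -.293 .05;python3 - <<'E'
from h import *
d=optics.camera("scene"); im=d["image"]; cv2.imwrite(f"pics/s8.png",cv2.resize(im[100:300,300:480],None,fx=3,fy=3)[:,:,::-1])
E
```

```text
time: 15.28
tool_pos: [0.6154, 0.1465, 0.1201]
tool_rot: [0.5, 0.5, -0.5, 0.5]
ft_force: [-0.8, 0.9, -0.2]
grip_width: 0.0499
time: 15.7
tool_pos: [0.6158, 0.1466, 0.203]
tool_rot: [0.5, 0.5, -0.5, 0.5]
ft_force: [-0.1, -0.9, -0.1]
grip_width: 0.0503
time: 16.12
tool_pos: [0.6156, 0.0553, 0.201]
tool_rot: [0.501, 0.499, -0.5, 0.5]
ft_force: [0.5, 0.4, 0.1]
grip_width: 0.0852
7270
((614.97021484375, 146.4217071533203), 30.631147384643555) 0.09960066980750129
973
((615.3323364257812, 147.15489196777344), 8.945928573608398) 0.11931498344403546
t 16.17 axes y [ 1.    -0.001  0.001] z [-0.001 -1.    -0.   ] x [ 5.e-04  3.e-04 -1.e+00] grasp [0.6155 0.0563 0.1949] w 0.0848 F [ 0.2 -0.2 -0.9] q6 -0.015
d cm [14.48  0.18 34.93]
```

View pics/w8.png

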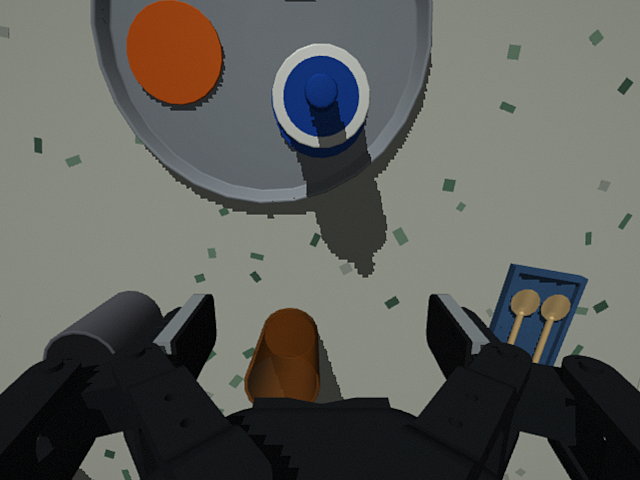

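View pics/s8.png

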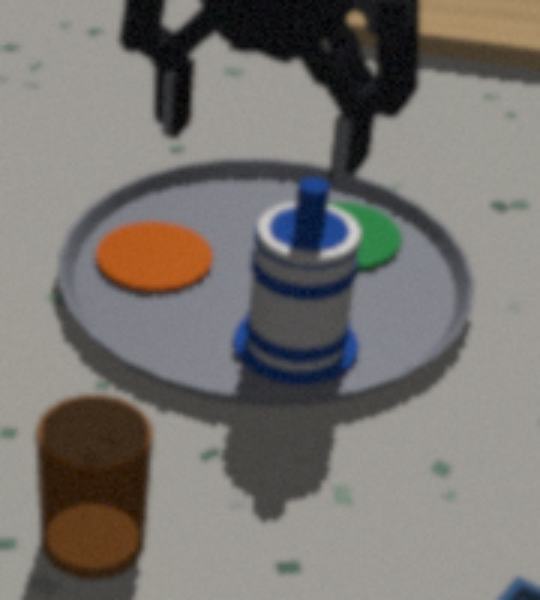

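Lid seated flat: its knob tip reads 0.119 m and it is centred within 1 mm of the canister. Amber glass next, since it is nearest.

```bash
python3 -m crank '[{"x":0,"y":-1,"z":3,"turn":0,"grip":8.5},{"x":1,"y":-1.1,"z":3,"turn":0,"grip":8.5},{"x":1,"y":-1,"z":3,"turn":0,"grip":8.5},{"x":1,"y":0,"z":2,"turn":0,"grip":8.5},{"x":0,"y":0,"z":0.5,"turn":0,"grip":8.5}]'
python3 -m crank '[{"x":0,"y":0,"z":0,"turn":0,"grip":8.5},{"x":0,"y":0,"z":0,"turn":0,"grip":8.5},{"x":0,"y":0,"z":0,"turn":0,"grip":8.5},{"x":0,"y":0,"z":0,"turn":0,"grip":8.5},{"x":0,"y":0,"z":0,"turn":0,"grip":8.5}]'
python3 wr.py w9.png .584,-.063,.072,.09;python3 go.py .584 -.063 .05
```

```text
time: 16.63
tool_pos: [0.5838, -0.0598, 0.169]
tool_rot: [-0.5, -0.5, 0.501, -0.499]
ft_force: [-0.2, 0.3, -0.4]
grip_width: 0.0852
time: 17.05
tool_pos: [0.5847, -0.0574, 0.1707]
tool_rot: [0.5, 0.5, -0.499, 0.5]
ft_force: [0.6, 0.2, 0.5]
grip_width: 0.0849
1899
((584.0271606445312, -62.85861587524414), 30.012924194335938) 0.08148323677206576
t 17.1 axes y [1.    0.001 0.   ] z [ 0.001 -1.    -0.   ] x [ 4.e-04  0.e+00 -1.e+00] grasp [ 0.5846 -0.0576  0.1646] w 0.085 F [-0.6 -0.3  0. ] q6 -0.212
d cm [11.46 -0.07  0.54]
```

View pics/w9.png

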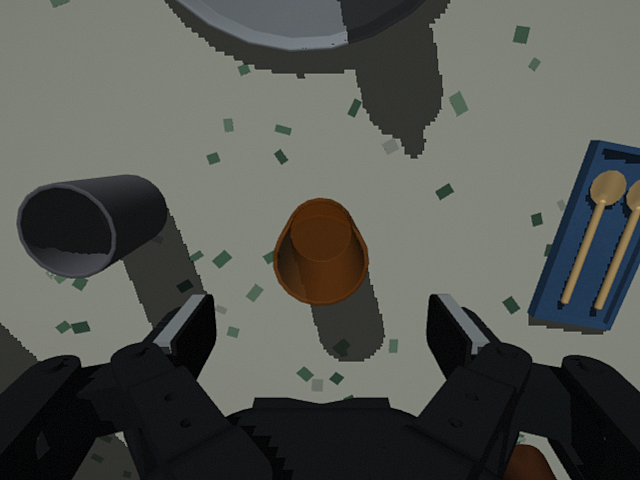

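The amber rim is at about (321,255), centred between the jaws. Going down to grip.

```bash
python3 -m crank '[{"x":2,"y":-0.1,"z":0.5,"turn":0,"grip":8.5},{"x":3,"y":0,"z":0,"turn":0,"grip":8.5},{"x":3,"y":0,"z":0,"turn":0,"grip":8.5},{"x":2,"y":0,"z":0,"turn":0,"grip":8.5},{"x":1.4,"y":0,"z":0,"turn":0,"grip":8.5}]'
python3 -m crank '[{"x":0,"y":0,"z":0,"turn":0,"grip":8.5},{"x":0,"y":0,"z":0,"turn":0,"grip":8.5},{"x":0,"y":0,"z":0,"turn":0,"grip":5},{"x":0,"y":0,"z":0,"turn":0,"grip":5},{"x":0,"y":0,"z":0,"turn":0,"grip":5}]'
python3 -m crank '[{"x":0,"y":0,"z":0,"turn":0,"grip":5},{"x":0,"y":0,"z":0,"turn":0,"grip":5},{"x":0,"y":0,"z":0,"turn":0,"grip":5},{"x":0,"y":0,"z":0,"turn":0,"grip":5},{"x":0,"y":0,"z":0,"turn":0,"grip":5}]'
python3 go.py .4997 .1885 .15
```

```text
time: 17.52
tool_pos: [0.5829, -0.0629, 0.0542]
tool_rot: [0.5, 0.501, -0.5, 0.499]
ft_force: [0.7, -0.5, 0.1]
grip_width: 0.0852
time: 17.93
tool_pos: [0.5841, -0.0635, 0.058]
tool_rot: [0.5, 0.499, -0.5, 0.501]
ft_force: [-0.6, 0.3, 7.3]
grip_width: 0.0589
time: 18.35
tool_pos: [0.5841, -0.0635, 0.058]
tool_rot: [0.5, 0.499, -0.499, 0.501]
ft_force: [-0.2, 0.9, 7.7]
grip_width: 0.059
t 18.35 axes y [1.    0.    0.002] z [ 0. -1.  0.] x [ 2.4e-03 -4.0e-04 -1.0e+00] grasp [ 0.5841 -0.0635  0.052 ] w 0.059 F [-0.2  0.9  7.7] q6 -0.221
d cm [ -9.83  -8.41 -25.2 ]
```

```bash
python3 -m crank '[{"x":-1,"y":0,"z":0,"turn":0,"grip":5},{"x":-2,"y":0,"z":0,"turn":0,"grip":5},{"x":-3,"y":0,"z":0,"turn":0,"grip":5},{"x":-3,"y":0,"z":0,"turn":0,"grip":5},{"x":-1,"y":0,"z":0,"turn":0,"grip":5}]'
python3 -m crank '[{"x":0,"y":-1.5,"z":-2,"turn":0,"grip":5},{"x":0,"y":-1.5,"z":-3,"turn":0,"grip":5},{"x":0,"y":-1.5,"z":-3,"turn":0,"grip":5},{"x":0,"y":-1.5,"z":-3,"turn":0,"grip":5},{"x":0,"y":-1.5,"z":-2,"turn":0,"grip":5}]'
python3 -m crank '[{"x":0,"y":-0.6,"z":-1,"turn":0,"grip":5},{"x":0,"y":0,"z":0,"turn":0,"grip":5},{"x":0,"y":0,"z":0,"turn":0,"grip":5},{"x":0,"y":0,"z":0,"turn":0,"grip":5},{"x":0,"y":0,"z":0,"turn":0,"grip":5}]'
python3 co.py w10.png
python3 go.py .4997 .1885 .059
```

```text
time: 18.77
tool_pos: [0.5846, -0.0636, 0.1613]
tool_rot: [0.501, 0.498, -0.499, 0.502]
ft_force: [0.5, 0.8, -1.0]
grip_width: 0.059
time: 19.18
tool_pos: [0.5073, 0.0684, 0.1567]
tool_rot: [0.5, 0.5, -0.5, 0.5]
ft_force: [0.0, -0.0, -1.0]
grip_width: 0.0586
time: 19.6
tool_pos: [0.5032, 0.0757, 0.1563]
tool_rot: [0.5, 0.5, -0.5, 0.5]
ft_force: [-0.0, -0.2, -1.1]
grip_width: 0.0587
cb [551. 136.] (array([0.6648, 0.15  ]), np.float64(0.0324), 235)
cb [463. 135.] (array([0.617 , 0.1474]), np.float64(0.0337), 557)
ca [330. 327.] (array([ 0.5043, -0.013 ]), np.float64(0.0737), 693)
ca [315.  68.] (array([0.4992, 0.1887]), np.float64(0.0371), 323)
t 19.65 axes y [ 1.    -0.001  0.   ] z [-0.001 -1.    -0.   ] x [ 2.e-04  0.e+00 -1.e+00] grasp [0.5031 0.0757 0.1502] w 0.0591 F [ 1.3 -0.5 -2.1] q6 0.021
d cm [  9.12  -0.35 -11.28]
```

View pics/w10.png

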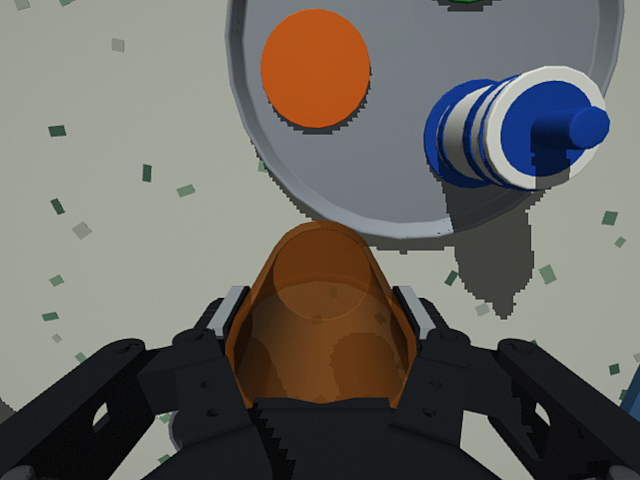

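```bash
python3 -m crank '[{"x":0,"y":-0.3,"z":-2.2,"turn":0,"grip":5},{"x":0,"y":0,"z":-3,"turn":0,"grip":5},{"x":0,"y":0,"z":-3,"turn":0,"grip":5},{"x":0,"y":0,"z":-2,"turn":0,"grip":5},{"x":1,"y":0,"z":-1,"turn":0,"grip":5}]'
python3 -m crank '[{"x":2,"y":0,"z":0,"turn":0,"grip":5},{"x":2,"y":0,"z":0,"turn":0,"grip":5},{"x":2,"y":0,"z":0,"turn":0,"grip":5},{"x":0.5,"y":0,"z":0,"turn":0,"grip":5},{"x":0,"y":0,"z":0,"turn":0,"grip":5}]'
python3 go.py .4994 .188 .059
```

```text
time: 20.07
tool_pos: [0.5005, 0.1902, 0.1472]
tool_rot: [0.501, 0.5, -0.499, 0.501]
ft_force: [1.0, 0.6, -0.9]
grip_width: 0.0587
time: 20.48
tool_pos: [0.4991, 0.1877, 0.0796]
tool_rot: [-0.499, -0.5, 0.501, -0.499]
ft_force: [0.3, 0.2, -0.8]
grip_width: 0.0588
t 20.48 axes y [ 1.    -0.001 -0.003] z [-0.001 -1.     0.001] x [-3.1e-03 -7.0e-04 -1.0e+00] grasp [0.4991 0.1877 0.0736] w 0.0588 F [ 0.3  0.2 -0.8] q6 0.237
d cm [ 1.46  0.04 -0.03]
```

```bash
python3 -m crank '[{"x":0.6,"y":0,"z":0,"turn":0,"grip":5},{"x":0.4,"y":0,"z":0,"turn":0,"grip":5},{"x":0.2,"y":0,"z":0,"turn":0,"grip":5},{"x":0,"y":0,"z":0,"turn":0,"grip":5},{"x":0,"y":0,"z":0,"turn":0,"grip":5}]'
python3 go.py .4994 .188 .059
```

```text
time: 20.9
tool_pos: [0.4996, 0.1885, 0.0697]
tool_rot: [0.5, 0.5, -0.5, 0.5]
ft_force: [-0.2, -0.3, -1.0]
grip_width: 0.0592
t 20.9 axes y [ 1.    -0.     0.001] z [-0. -1. -0.] x [ 6.e-04  2.e-04 -1.e+00] grasp [0.4996 0.1885 0.0637] w 0.0592 F [-0.2 -0.3 -1. ] q6 0.237
d cm [ 0.47 -0.02  0.05]
```

```bash
python3 -m crank '[{"x":0.2,"y":0,"z":0,"turn":0,"grip":5},{"x":0.2,"y":0,"z":0,"turn":0,"grip":5},{"x":0.1,"y":0,"z":0,"turn":0,"grip":5},{"x":0,"y":0,"z":0,"turn":0,"grip":5},{"x":0,"y":0,"z":0,"turn":0,"grip":5}]'
python3 go.py .4994 .188 .059
```

```text
time: 21.32
tool_pos: [0.4996, 0.1887, 0.065]
tool_rot: [0.5, 0.5, -0.5, 0.5]
ft_force: [-0.7, 0.3, 7.8]
grip_width: 0.0586
t 21.32 axes y [1.    0.    0.001] z [ 0. -1. -0.] x [ 9.e-04  3.e-04 -1.e+00] grasp [0.4996 0.1887 0.059 ] w 0.0586 F [-0.7  0.3  7.8] q6 0.237
d cm [-0.   -0.02  0.07]
```

Touched down at the expected height (8 N). Releasing, then over to the green glass.

```bash
python3 -m crank '[{"x":-0.1,"y":0,"z":0,"turn":0,"grip":5},{"x":0,"y":0,"z":0,"turn":0,"grip":8},{"x":0,"y":0,"z":0,"turn":0,"grip":8},{"x":0,"y":0,"z":0,"turn":0,"grip":8},{"x":0,"y":0,"z":0,"turn":0,"grip":8}]'
python3 -m crank '[{"x":0,"y":0,"z":0,"turn":0,"grip":8},{"x":-1,"y":0,"z":0,"turn":0,"grip":8},{"x":-2,"y":0,"z":0,"turn":0,"grip":8},{"x":-3,"y":0,"z":0,"turn":0,"grip":8},{"x":-3,"y":0,"z":0,"turn":0,"grip":8}]'
python3 -m crank '[{"x":-3,"y":0,"z":1,"turn":0,"grip":8.5},{"x":-1,"y":0,"z":3,"turn":0,"grip":8.5},{"x":0,"y":0,"z":3,"turn":0,"grip":8.5},{"x":0,"y":0,"z":3,"turn":0,"grip":8.5},{"x":0,"y":0,"z":0,"turn":0,"grip":8.5}]'
python3 wr.py w11.png .4994,.1885,.075,.1;python3 go.py .617 -.293 .05
```

```text
time: 21.73
tool_pos: [0.4995, 0.1886, 0.0652]
tool_rot: [0.5, 0.5, -0.5, 0.5]
ft_force: [0.5, 0.2, -0.8]
grip_width: 0.0797
time: 22.15
tool_pos: [0.4991, 0.1884, 0.1565]
tool_rot: [-0.5, -0.5, 0.5, -0.5]
ft_force: [0.7, 0.7, -0.7]
grip_width: 0.0802
time: 22.57
tool_pos: [0.4994, 0.0851, 0.1964]
tool_rot: [0.501, 0.499, -0.5, 0.5]
ft_force: [0.3, 0.4, -0.3]
grip_width: 0.0849
2428
((499.3960266113281, 189.0803985595703), 29.915849685668945) 0.08863976655835393
t 22.62 axes y [ 1.    -0.003  0.001] z [-0.003 -1.    -0.   ] x [ 8.e-04  0.e+00 -1.e+00] grasp [0.4995 0.0867 0.1902] w 0.0851 F [ 0.1  0.7 -0.1] q6 0.044
d cm [14.03 11.86 37.93]
```

View pics/w11.png

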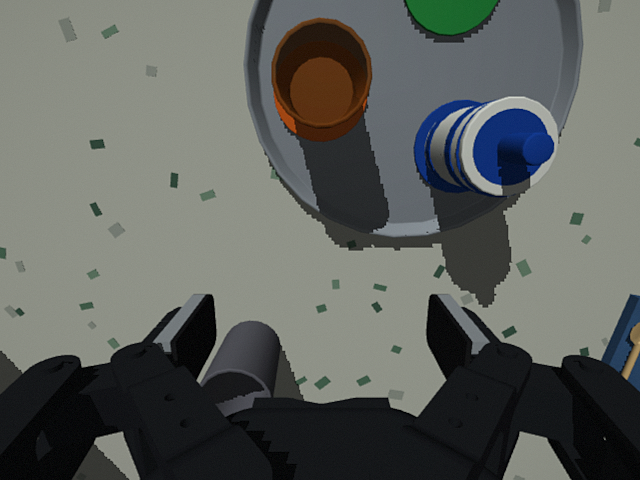

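The amber glass stands centred at (0.4994, 0.189), rim seen at about (322,70). Now the green glass.

```bash
python3 -m crank '[{"x":0,"y":1,"z":2.5,"turn":0,"grip":8.5},{"x":0,"y":1.2,"z":3.5,"turn":0,"grip":8.5},{"x":0,"y":1.2,"z":3.5,"turn":0,"grip":8.5},{"x":0,"y":1.2,"z":3.5,"turn":0,"grip":8.5},{"x":0,"y":1.2,"z":3.5,"turn":0,"grip":8.5}]'
python3 -m crank '[{"x":0,"y":1.2,"z":3.5,"turn":0,"grip":8.5},{"x":0,"y":1.2,"z":3.5,"turn":0,"grip":8.5},{"x":0,"y":1.2,"z":3.5,"turn":0,"grip":8.5},{"x":0,"y":1.2,"z":3.5,"turn":0,"grip":8.5},{"x":0,"y":1,"z":3.5,"turn":0,"grip":8.5}]'
python3 -m crank '[{"x":1,"y":0.5,"z":2.5,"turn":0,"grip":8.5},{"x":2,"y":0,"z":1,"turn":0,"grip":8.5},{"x":0,"y":0,"z":0,"turn":0,"grip":8.5},{"x":0,"y":0,"z":0,"turn":0,"grip":8.5},{"x":0,"y":0,"z":0,"turn":0,"grip":8.5}]'
python3 wr.py w12.png .617,-.293,.072,.1;python3 go.py .617 -.294 .05
```

```text
time: 23.03
tool_pos: [0.5579, -0.0773, 0.1958]
tool_rot: [0.5, 0.5, -0.5, 0.5]
ft_force: [0.3, 1.0, -1.2]
grip_width: 0.085
time: 23.45
tool_pos: [0.6163, -0.2523, 0.1957]
tool_rot: [0.5, 0.5, -0.5, 0.5]
ft_force: [-0.8, 0.8, 0.5]
grip_width: 0.0848
time: 23.87
tool_pos: [0.6208, -0.2851, 0.1661]
tool_rot: [0.5, 0.5, -0.5, 0.5]
ft_force: [-0.1, 0.6, -0.1]
grip_width: 0.0851
2017
((616.9071655273438, -294.3234558105469), 30.048250198364258) 0.08126145044738342
t 23.92 axes y [1.    0.001 0.001] z [ 0.001 -1.     0.   ] x [ 1.e-03 -3.e-04 -1.e+00] grasp [ 0.621  -0.2851  0.1606] w 0.0851 F [ 0.1 -0.2  0.5] q6 -0.528
d cm [11.06 -0.41  0.89]
```

View pics/w12.png

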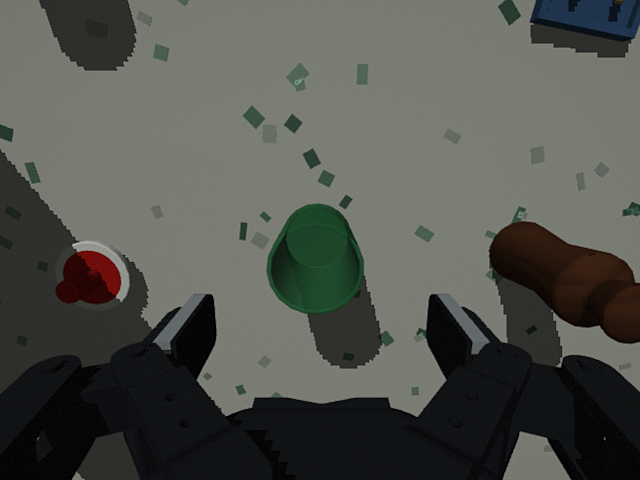

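Green rim at about (315,262), with the mill on the right well clear. Going down to grip.

```bash
python3 -m crank '[{"x":1,"y":-0.4,"z":0.9,"turn":0,"grip":8.5},{"x":3,"y":0,"z":0,"turn":0,"grip":8.5},{"x":3,"y":0,"z":0,"turn":0,"grip":8.5},{"x":3,"y":0,"z":0,"turn":0,"grip":8.5},{"x":1,"y":0,"z":0,"turn":0,"grip":8.5}]'
python3 -m crank '[{"x":0,"y":0,"z":0,"turn":0,"grip":8.5},{"x":0,"y":0,"z":0,"turn":0,"grip":8.5},{"x":0,"y":0,"z":0,"turn":0,"grip":5},{"x":0,"y":0,"z":0,"turn":0,"grip":5},{"x":0,"y":0,"z":0,"turn":0,"grip":5}]'
python3 -m crank '[{"x":0,"y":0,"z":0,"turn":0,"grip":5},{"x":0,"y":0,"z":0,"turn":0,"grip":5},{"x":0,"y":0,"z":0,"turn":0,"grip":5},{"x":0,"y":0,"z":0,"turn":0,"grip":5},{"x":0,"y":0,"z":0,"turn":0,"grip":5}]'
python3 go.py .599 .267 .15
```

```text
time: 24.33
tool_pos: [0.6149, -0.2944, 0.0515]
tool_rot: [0.5, 0.502, -0.5, 0.498]
ft_force: [-0.5, 1.2, 0.3]
grip_width: 0.0851
time: 24.75
tool_pos: [0.6172, -0.2958, 0.0577]
tool_rot: [0.5, 0.499, -0.5, 0.501]
ft_force: [0.2, 1.0, 6.5]
grip_width: 0.0585
time: 25.17
tool_pos: [0.6173, -0.2958, 0.0577]
tool_rot: [0.5, 0.499, -0.5, 0.501]
ft_force: [-1.5, 0.3, 8.2]
grip_width: 0.0587
t 25.17 axes y [1.    0.    0.003] z [ 0.    -1.     0.002] x [ 0.0029 -0.0016 -1.    ] grasp [ 0.6173 -0.2958  0.0517] w 0.0587 F [-1.5  0.3  8.2] q6 -0.544
d cm [ -9.92  -1.8  -56.27]
```

```bash
python3 -m crank '[{"x":-1,"y":0,"z":0,"turn":0,"grip":5},{"x":-2,"y":0,"z":0,"turn":0,"grip":5},{"x":-3.5,"y":0,"z":0,"turn":0,"grip":5},{"x":-3.5,"y":0,"z":0,"turn":0,"grip":5},{"x":-3.5,"y":0,"z":-1,"turn":0,"grip":5}]'
python3 -m crank '[{"x":-2.5,"y":0,"z":-2,"turn":0,"grip":5},{"x":0,"y":0,"z":-3,"turn":0,"grip":5},{"x":0,"y":0,"z":-3.5,"turn":0,"grip":5},{"x":0,"y":0,"z":-3.5,"turn":0,"grip":5},{"x":0,"y":0,"z":-3.5,"turn":0,"grip":5}]'
python3 -m crank '[{"x":0,"y":0,"z":-3.5,"turn":0,"grip":5},{"x":0,"y":0,"z":-3.5,"turn":0,"grip":5},{"x":0,"y":0,"z":-3.5,"turn":0,"grip":5},{"x":0,"y":0,"z":-3.5,"turn":0,"grip":5},{"x":0,"y":0,"z":-3.5,"turn":0,"grip":5}]'
python3 go.py .599 .267 .15
```

```text
time: 25.58
tool_pos: [0.6161, -0.2865, 0.1928]
tool_rot: [0.5, 0.499, -0.5, 0.5]
ft_force: [0.9, 0.1, -1.6]
grip_width: 0.0586
time: 26.0
tool_pos: [0.616, -0.129, 0.2167]
tool_rot: [0.5, 0.499, -0.5, 0.5]
ft_force: [0.5, -0.3, -1.6]
grip_width: 0.0586
time: 26.42
tool_pos: [0.6161, 0.0463, 0.2166]
tool_rot: [0.5, 0.5, -0.5, 0.5]
ft_force: [0.2, -0.5, -1.9]
grip_width: 0.0586
t 26.42 axes y [1.    0.    0.001] z [ 0. -1. -0.] x [ 0.0012  0.     -1.    ] grasp [0.6161 0.0463 0.2106] w 0.0586 F [ 0.2 -0.5 -1.9] q6 -0.032
d cm [  6.06  -1.72 -22.07]
```

```bash
python3 -m crank '[{"x":0,"y":0,"z":-3.5,"turn":0,"grip":5},{"x":0,"y":-0.5,"z":-3.5,"turn":0,"grip":5},{"x":0,"y":-0.5,"z":-2,"turn":0,"grip":5},{"x":0,"y":-0.5,"z":0,"turn":0,"grip":5},{"x":0,"y":0,"z":0,"turn":0,"grip":5}]'
python3 co.py w13.png
python3 go.py .599 .267 .15
```

```text
time: 26.83
tool_pos: [0.6005, 0.1355, 0.2162]
tool_rot: [0.499, 0.5, -0.499, 0.501]
ft_force: [0.1, 0.7, -2.4]
grip_width: 0.059
cb [489. 441.] (array([ 0.795 , -0.1169]), np.float64(0.0293), 80)
cb [345. 212.] (array([0.6214, 0.1306]), np.float64(0.0288), 80)
cb [329. 185.] (array([0.615 , 0.1469]), np.float64(0.0366), 127)
cg [322. 329.] (array([0.6003, 0.018 ]), np.float64(0.0983), 550)
cg [319.  57.] (array([0.5984, 0.2678]), np.float64(0.0372), 268)
ca [188. 152.] (array([0.4741, 0.1871]), np.float64(0.041), 366)
t 26.88 axes y [1.    0.001 0.001] z [ 0.001 -1.     0.   ] x [ 8.e-04 -0.e+00 -1.e+00] grasp [0.6011 0.1345 0.2102] w 0.0584 F [ 0.4 -0.5 -2. ] q6 0.112
d cm [  6.02  -0.2  -13.25]
```

View pics/w13.png

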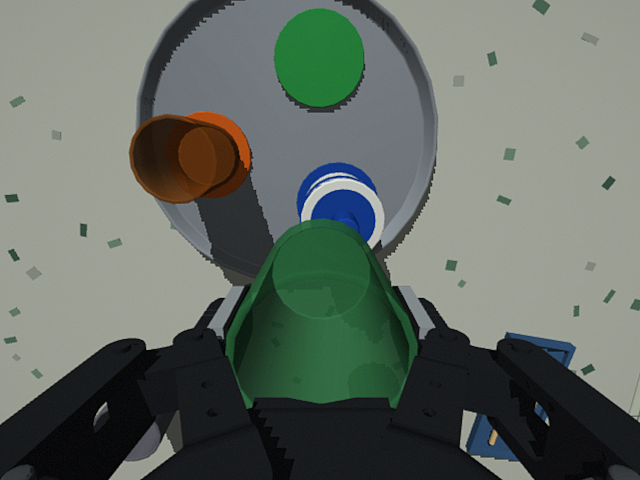

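Green coaster at (319,57), which is (0.5985, 0.2675). The glass is held upright, so I'm moving over the coaster and lowering.

```bash
python3 -m crank '[{"x":0,"y":-0.2,"z":-3,"turn":0,"grip":5},{"x":0,"y":0,"z":-3.5,"turn":0,"grip":5},{"x":0,"y":0,"z":-3.5,"turn":0,"grip":5},{"x":0,"y":0,"z":-2,"turn":0,"grip":5},{"x":1,"y":0,"z":-1.1,"turn":0,"grip":5}]'
python3 -m crank '[{"x":2,"y":0,"z":0,"turn":0,"grip":5},{"x":3,"y":0,"z":0,"turn":0,"grip":5},{"x":3,"y":0,"z":0,"turn":0,"grip":5},{"x":2.5,"y":0,"z":0,"turn":0,"grip":5},{"x":1.5,"y":0,"z":0,"turn":0,"grip":5}]'
python3 -m crank '[{"x":0.5,"y":0,"z":0,"turn":0,"grip":5},{"x":0,"y":0,"z":0,"turn":0,"grip":5},{"x":0,"y":0,"z":0,"turn":0,"grip":5},{"x":0,"y":0,"z":0,"turn":0,"grip":5},{"x":0,"y":0,"z":0,"turn":0,"grip":5}]'
python3 go.py .5985 .266 .0587
```

```text
time: 27.3
tool_pos: [0.6005, 0.2668, 0.2071]
tool_rot: [0.501, 0.5, -0.499, 0.501]
ft_force: [0.1, -0.6, -2.4]
grip_width: 0.0586
time: 27.72
tool_pos: [0.5989, 0.2634, 0.0819]
tool_rot: [-0.499, -0.5, 0.502, -0.499]
ft_force: [0.9, -0.5, -2.4]
grip_width: 0.0584
time: 28.13
tool_pos: [0.6001, 0.2655, 0.0816]
tool_rot: [0.501, 0.5, -0.499, 0.5]
ft_force: [0.8, 0.7, -2.9]
grip_width: 0.0587
t 28.13 axes y [ 1.    -0.     0.002] z [-0.    -1.    -0.001] x [ 2.e-03  7.e-04 -1.e+00] grasp [0.6001 0.2655 0.0756] w 0.0587 F [ 0.8  0.7 -2.9] q6 0.316
d cm [ 1.69 -0.16 -0.05]
```

```bash
python3 -m crank '[{"x":0.6,"y":-0.1,"z":0,"turn":0,"grip":5},{"x":0.4,"y":0,"z":0,"turn":0,"grip":5},{"x":0.3,"y":0,"z":0,"turn":0,"grip":5},{"x":0,"y":0,"z":0,"turn":0,"grip":5},{"x":0,"y":0,"z":0,"turn":0,"grip":5}]'
python3 go.py .5985 .266 .0587
```

```text
time: 28.55
tool_pos: [0.5984, 0.2656, 0.067]
tool_rot: [0.5, 0.5, -0.5, 0.5]
ft_force: [0.4, -0.4, -2.5]
grip_width: 0.0587
t 28.55 axes y [ 1.  0. -0.] z [ 0. -1.  0.] x [-4.e-04 -1.e-04 -1.e+00] grasp [0.5984 0.2656 0.061 ] w 0.0587 F [ 0.4 -0.4 -2.5] q6 0.317
d cm [ 0.23  0.01 -0.04]
```

```bash
python3 -m crank '[{"x":0.1,"y":0,"z":0,"turn":0,"grip":5},{"x":0.1,"y":0,"z":0,"turn":0,"grip":5},{"x":0.1,"y":0,"z":0,"turn":0,"grip":5},{"x":0,"y":0,"z":0,"turn":0,"grip":5},{"x":0,"y":0,"z":0,"turn":0,"grip":5}]'
python3 go.py .5985 .266 .0587
```

```text
time: 28.97
tool_pos: [0.5985, 0.2657, 0.0647]
tool_rot: [0.5, 0.5, -0.5, 0.5]
ft_force: [-2.0, -0.1, 3.3]
grip_width: 0.0586
t 28.97 axes y [1. 0. 0.] z [ 0. -1. -0.] x [ 4.e-04  3.e-04 -1.e+00] grasp [0.5985 0.2657 0.0587] w 0.0586 F [-2.  -0.1  3.3] q6 0.317
d cm [ 0.   -0.   -0.03]
```

```bash
python3 -m crank '[{"x":0,"y":0,"z":0,"turn":0,"grip":8},{"x":0,"y":0,"z":0,"turn":0,"grip":8},{"x":0,"y":0,"z":0,"turn":0,"grip":8},{"x":0,"y":0,"z":0,"turn":0,"grip":8},{"x":0,"y":0,"z":0,"turn":0,"grip":8}]'
python3 -m crank '[{"x":-1,"y":0,"z":0,"turn":0,"grip":8},{"x":-2,"y":0,"z":0,"turn":0,"grip":8},{"x":-3,"y":0,"z":0,"turn":0,"grip":8},{"x":-3,"y":0,"z":0,"turn":0,"grip":8},{"x":-3,"y":0,"z":0,"turn":0,"grip":8}]'
python3 -m crank '[{"x":-3,"y":0,"z":0,"turn":0,"grip":8},{"x":-3,"y":0,"z":0,"turn":0,"grip":8},{"x":-1,"y":0,"z":3,"turn":0,"grip":8},{"x":0,"y":0,"z":3,"turn":0,"grip":8},{"x":0,"y":0,"z":3,"turn":0,"grip":8}]'
python3 -m crank '[{"x":0,"y":0,"z":3,"turn":0,"grip":8},{"x":0,"y":0,"z":0,"turn":0,"grip":8},{"x":0,"y":0,"z":0,"turn":0,"grip":8},{"x":0,"y":0,"z":0,"turn":0,"grip":8},{"x":0,"y":0,"z":0,"turn":0,"grip":8}]'
python3 wr.py w14.png .5985,.2675,.075,.1 .4994,.1885,.075,.1 .615,.1465,.075,.1 .615,.1465,.105,.13; python3 go.py
python3 - <<'E'
from h import *
d=optics.camera("top");P=cloud(d).reshape(-1,3)
for n,x,y,lo,hi in [("beaker",.431,-.0425,.07,.09),("rlid",.4366,-.3222,.008,.06),("green",.5985,.2675,.075,.1),("amber",.4994,.1885,.075,.1)]:
    k=P[(d["depth"].ravel()>0)&(np.hypot(P[:,0]-x,P[:,1]-y)<.045)&(P[:,2]>lo)&(P[:,2]<hi)];print(n,len(k),len(k)>5 and cv2.minEnclosingCircle((k[:,:2]*1000).astype(np.float32)))
cv2.imwrite("pics/s14.png",optics.camera("scene")["image"][:,:,::-1])
E
```

```text
time: 29.38
tool_pos: [0.5985, 0.2655, 0.0642]
tool_rot: [0.5, 0.5, -0.5, 0.5]
ft_force: [0.0, -0.2, 0.5]
grip_width: 0.0803
time: 29.8
tool_pos: [0.5983, 0.2655, 0.1863]
tool_rot: [0.5, 0.5, -0.5, 0.5]
ft_force: [0.6, -0.2, -0.0]
grip_width: 0.0801
time: 30.22
tool_pos: [0.5983, 0.1749, 0.2562]
tool_rot: [0.5, 0.5, -0.499, 0.501]
ft_force: [0.6, -0.9, 0.6]
grip_width: 0.0799
time: 30.63
tool_pos: [0.5984, 0.1464, 0.2546]
tool_rot: [0.5, 0.5, -0.5, 0.5]
ft_force: [0.2, -0.0, 0.7]
grip_width: 0.0798
1561
((598.1222534179688, 267.07708740234375), 29.93315315246582) 0.08882092148999277
1500
((499.56268310546875, 189.09324645996094), 30.11252212524414) 0.08819568251487658
3585
((615.0568237304688, 146.44619750976562), 30.743545532226562) 0.09964989074539166
494
((615.3735961914062, 147.55657958984375), 8.900141716003418) 0.1199567794054236
t 30.68 axes y [1.    0.001 0.   ] z [ 0.001 -1.    -0.   ] x [ 2.e-04  2.e-04 -1.e+00] grasp [0.5984 0.1465 0.2484] w 0.0802 F [-0.   0.9 -0.1] q6 0.132
beaker 163 ((430.9036865234375, -42.427024841308594), 29.676074981689453)
rlid 731 ((435.5365905761719, -328.84228515625), 36.41828918457031)
green 0 False
amber 0 False
```

View pics/w14.png

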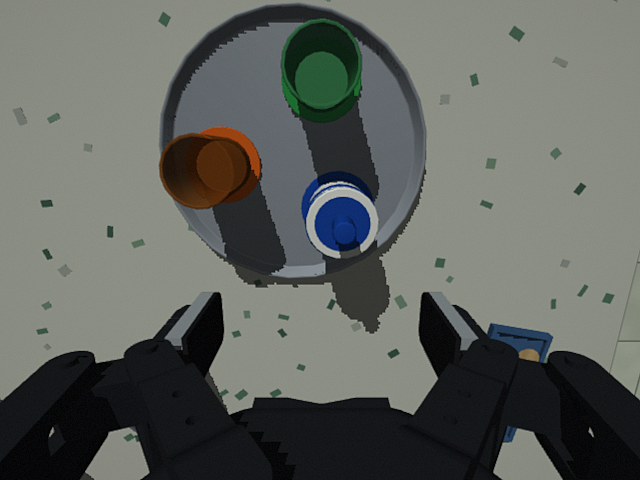

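View pics/s14.png

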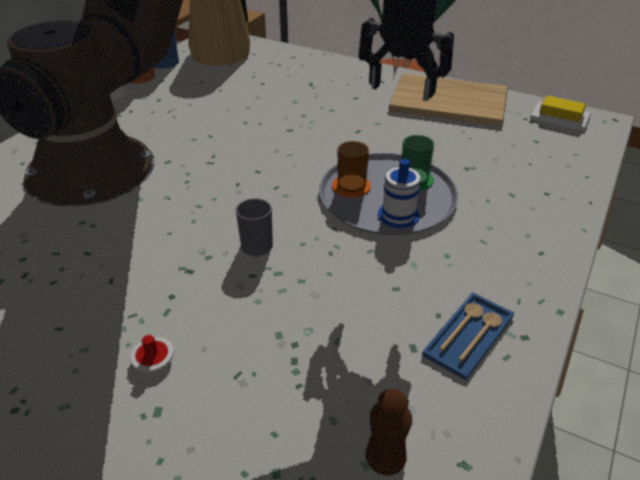

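All in place: the glasses and the closed canister stand on their own coasters, the gripper is clear, and the beaker (255,225) and red lid (152,352) sit at the same pixels as at the start.

```bash
python3 -c "
from rig import order
print(order.job_done())"
```

```text
the job is handed in; nothing more can be done
None
```

The tray is laid and the job was handed in at about 31 s. In order, I set the canister on the blue coaster, closed it with the blue-knobbed lid, put the amber glass on its coaster, then the green glass on its coaster.

**Positions:** The last wrist-camera check put the canister, amber glass and green glass each within about 1 mm of their coaster centres. The knob was within about 1 mm of the canister's axis, and its tip was at 0.120 m against 0.118 m expected for a seated lid.

**Robot:** The gripper was open and clear of everything, with wrist-force readings at noise level.

**Left alone:** The grey beaker read within 0.1 mm of its start position. The red lid sits at the same place in the scene picture as at the start.

**Checks that failed or disagreed:**
- The final top-camera fit of the red lid was about 6 mm off its start, with a circle 36 mm in radius, where the true radius is 30 mm. I put that down to stray points and relied on the scene picture.
- The final top-camera check of both glasses found no points, probably because the arm was in the way.
- The cameras differed by about 2 mm in y, which is within their stated calibration, and I followed the wrist camera.

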